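# Clamp coining collars on the fixture studs

## Task

Three or four big flange nuts stand on the bench. For each nut, take the top collar off the nested pile, slip it over a free stud of the fixture plate until it lies flat on the plate, then start a nut on that stud by backing it off until the thread drops in, and screw it down until its flange sits on the collar with no gap. Leave a collar that is not needed on its board, and do not push the punches or the spanner about.

Things in the scene. Friction and masses are not known exactly. Their poses are not given: they have to be found in the camera images.
- fixture: Fixed dark-steel plate, 110 x 420 x 20 mm, with four equal upright threaded studs in a row along its y axis, 105 mm apart. Origin: centre of its underside; x across, y along, z up. Right-hand coarse thread, 30 mm of travel per full turn, three starts.
- stud_0 (a point): Foot of the stud farthest right (seen from the robot): point on its axis, on the plate's top face (20 mm above the bench). Every stud rises 61 mm above this point: core 20 mm across with a tapered nose, thread 28 mm across; the blunt thread ends are 46 to 49 mm up.
- stud_1 (a point): Foot of the second stud from the right, likewise. On any stud a nut set down mostly rests on the blunt thread ends, underside 44 to 47 mm above this point; clockwise it then meets small stops; anticlockwise, within 1/3 turn, it drops in (underside 34 to 38 mm). The drop-in window is some 25 degrees wide, then a stop. It recurs every 120 degrees; a nut can also drop in at once.
- stud_2 (a point): Foot of the third stud from the right, likewise. On any stud a dropped-in nut is screwed down clockwise seen from above, by 0.35 to 0.5 turn, until its underside is on the collar, 26 mm above this point; it has some 2 mm of axial play in the thread until it is tight, and stays where it is left.
- stud_3 (a point): Foot of the stud farthest left: point on its axis, on the plate's top face, as for stud_0.
- nut_0: Loose steel flange nut standing flange down, z up. Origin: centre of the flange's underside. Octagonal flange 60 mm across, 8 mm thick; hex above it 42 mm across flats, from 8 to 36 mm high (x axis normal to a pair of flats, others every 60 degrees); 220 g; bore 31 mm, three thread teeth inside, 2 to 6 mm above the underside. May be absent.
- nut_1: Loose steel flange nut, the same as nut_0 (origin: centre of the flange's underside). May be absent.
- nut_2: Loose steel flange nut, the same as nut_0 (origin: centre of the flange's underside). May be absent.
- nut_3: Loose steel flange nut, the same as nut_0 (origin: centre of the flange's underside). May be absent.
- collar_0: Bottom one of the pile of four. Loose dark-steel octagonal collar, 64 mm across flats (x axis normal to a pair, others every 45 degrees), hole 33 mm, 300 g. Origin: centre of its underside. Its foot, 0 to 6 mm high, is 46 mm across and nests in the 52 mm recess of the collar below; the 64 mm outside spans 6 to 26 mm (top). The pile grows 21 mm per collar.
- collar_1: Collar like collar_0, at the start number 2 of four from the bottom of the pile.
- collar_2: Collar like collar_0, at the start number 3 of four from the bottom of the pile.
- collar_3: Collar like collar_0, at the start number 4 of four from the bottom of the pile (the top one).
- board: Fixed wooden board 110 x 110 x 12 mm that the pile of collars stands on; origin: centre of its underside.
- tray: Bystander, fixed: open blue plastic tray 110 x 110 x 45 mm with small dies; it stands across the bench from the pile. Origin: centre of its underside.
- punch_a: Bystander, loose: upright steel punch, foot 48 mm across, 60 mm high, beyond the fixture; origin: centre of its underside.
- punch_b: Bystander, loose: upright steel punch, foot 40 mm across, 45 mm high, beyond the fixture; origin: centre of its underside.
- spanner: Bystander, loose: 180 mm spanner lying beyond the fixture; origin: middle of its underside.
Mind the look-alikes: they are no part of the job. What is shaped like the nut_2 but green is not meant.

How it is judged:
By the outcome, as a careful person would: the job done as asked, in the order asked, and still so for the second after the job is handed in, with the robot touching nothing.
Of nut_0, nut_1, nut_2, nut_3 only 3 to 4 are there at a start; the rules pass over those that are not, and their reading is None.
At some moment in a run one of nut_0, nut_1, nut_2, nut_3 may be knocked a few centimetres aside while the robot is not near it.
It also fails if it takes over 210 s, if anything falls off the work surface, if the arm or the gripper's body presses on something with over 40 N, if the wrist force passes 120 N, or if a joint passes its speed limit or range.

## Robot

A 6-joint arm with a two-finger parallel gripper is mounted at the origin on the work surface. World frame = base frame: x ahead of the robot, y to its left, z up, the work surface at z = 0. Lengths are in m, angles in degrees, forces in N, time in s.
With the tool pointing down it reaches from about 0.275 to 0.85 m from the base axis. Payload 19 kg.
Tool frame: the origin (TCP) lies between the finger pads; the fingertips stand tcp_to_tips ahead of it and the grasp point (between the pads) lies 5 mm behind it (tcp_to_tips is the distance from the TCP to the fingertips, in m); z points along the fingers, y is the line along which they close (so a half turn about z gives the same grasp; the last joint's range is limited). The gripper opens to 85 mm and grips with 20 to 120 N. Pads are 22 mm wide; open, the fingers measure 114 mm over their backs; the gripper's body (76 mm by 85 mm) begins 54 mm behind the grasp point. The pads swing forward as they close: fully open they stand 13 mm farther back than shut.
Start: joints at [-80.099, 8.623, 82.357, -0, 89.026, -7.678], TCP at [0.174, -0.548, 0.245] pointing down, gripper open.
Joint ranges: [-160.23, 160.23], [-39.13, 120.54], [6.94, 153.29], [-79.49, 259.48], [9.18, 160.14], [-161.06, 161.06]. Speed limits (degrees/s): [108.29, 108.29, 127.2, 172.46, 172.46, 172.46].

## Interface

Orientations are given as a 3x3 rotation matrix whose columns are the frame's x, y, z axes.
In Python, from cell import * gives the robot as it stands.
- The arm moves only by the shell command python3 -m jog 'ROWS' [FORCE]. ROWS is JSON, a list of rows, each a list of 3 entries, a list of its own where there are three numbers: the shift along the tool's x, y, z each as a share of 0.025 m, from -1 to 1, then the turn, a rotation vector about the tool's x, y, z each as a share of 4 degrees, from -1 to 1, then the closure, from -1 (fully open) to 1 (shut). In form: [[[dx, dy, dz], [wx, wy, wz], jaw], ...]. A call has 1 to 8 rows; each row shifts and turns the commanded pose from where the row before left it, along the tool's axes as they then stand; what a row does not reach is not made up. A row lasts 1/10 s, in which the tool goes at most 50 mm and 8.59 degrees, less where a joint would pass 70% of its speed; a pose out of reach is approached as far as the arm can. A call with a number of a shift or a turn outside -1 to 1 is refused whole. A call with a gripper value outside its range is refused whole. The fingers move at their own pace and stop on an object; FORCE is the grip in N (left out, the last holds). Time passes only in rows, so rows that do not move let the fingers close. It gives the time, the measured TCP pose, the force, the opening and the grip force at its end, in the units of the state.
- get_obs(): the state, without advancing time (a new reading comes with each control period).
- camera(name): name is "scene" or "top" or "wrist"; returns a dict with "frame" (420x560x3 uint8, blue, green, red), "z_map" (420x560 float32, m along the optical axis (not along the pixel's ray), 0 where there is no reading), "vfov" (degrees; the focal length in pixels is half the picture's height over the tangent of half this angle, whatever the lens; pixels are square), "cx", "cy" (the principal point, pixels), "dist_coeffs" ([k1, k2, p1, p2, k3] as OpenCV has them; the pictures are not rectified), "R" (3x3) and "t" (3): a world point X has camera coordinates R X + t. Camera axes: x right, y down, z forward; pixel columns grow to the right and rows downward; lengths in m; the calibration is good to about 2 mm. A picture is of the moment at which its call begins.
- close_job(): hands the job in; it is judged then, once.
The state is a dict: "time": time; "joint_pos": joint angles; "qvel": joint speeds; "joint_torque": joint torques, N m; "eef_pos": TCP position; "ee_rot": TCP orientation; "wrist_force": force on the tool from outside, world axes, zero at the start; "moment": the same for the moment, N m; "grip_width": finger opening in m; "gripper_force": force on a finger pad.
Only numpy, scipy, OpenCV 4.12 (cv2) and the standard library are available. Lean on these libraries where they do the work, as an engineer would, in place of code of your own. Each camera call takes 0.05 s, during which the arm holds its last target. There are 200 camera calls.

## Working session

There is one attempt and no reset: what is moved stays moved. The work goes in short steps, Python scripts to look and compute and a shell command to move; the robot and the scene stay as the last step left them, time stands still between calls to the robot, and variables do not carry over. Pictures are saved under pics/ and viewed, at most 14 in all, crops included, and the job is handed in when it is done.

```bash
ls; mkdir -p pics
python3 - <<'E'
from cell import *
import cv2
o=get_obs();print(o)
for n in("scene","top"):
    c=camera(n);cv2.imwrite(f"pics/{n}0.png",c["frame"]);print(n,c["vfov"],c["cx"],c["cy"],c["dist_coeffs"],c["R"],c["t"])
E
```

```text
pics
{'time': 0.0, 'joint_pos': array([-8.01018642e+01,  8.65023372e+00,  8.23921367e+01,  1.52267767e-03,
        8.90261226e+01, -7.67669294e+00]), 'qvel': array([-0.01244784, -0.08364435,  0.03830846,  0.01598305,  0.09640225,
        0.01063892]), 'joint_torque': array([ 8.08185587e-05, -7.13049459e+01, -5.70866525e+01,  1.29912699e-06,
        9.01092310e-03, -2.63456644e-05]), 'eef_pos': array([ 0.17358105, -0.54793896,  0.24469013]), 'ee_rot': array([[ 9.53323571e-01,  3.01950553e-01, -1.79314135e-04],
       [ 3.01950549e-01, -9.53322856e-01,  1.18220139e-03],
       [ 1.86022100e-04, -1.18116445e-03, -9.99999285e-01]]), 'wrist_force': array([0.11835105, 0.29473901, 0.08977123]), 'moment': array([ 0.00744966, -0.04530599, -0.00149677]), 'gripper_force': 0.0, 'grip_width': 0.08517418072830728}
scene 53.2543889970565 277.67046794518325 205.92667756031776 [-0.08916107  0.          0.          0.          0.        ] [[-0.18333979  0.98304108  0.00409432]
 [ 0.54738995  0.10554741 -0.83019515]
 [-0.81654808 -0.14996661 -0.55745785]] [ 0.11962497 -0.25660735  1.5734312 ]
top 55.897332451943846 283.6163329686123 208.5054627899941 [-0.03180022  0.          0.          0.          0.        ] [[-0.02906878 -0.99955856  0.00613962]
 [-0.97862135  0.0272077  -0.20386268]
 [ 0.20360564 -0.0119344  -0.97898024]] [-0.00606543  0.56500125  0.78141483]
```

View pics/scene0.png

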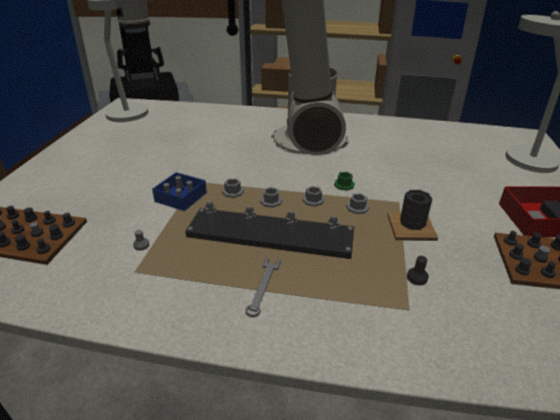

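View pics/top0.png

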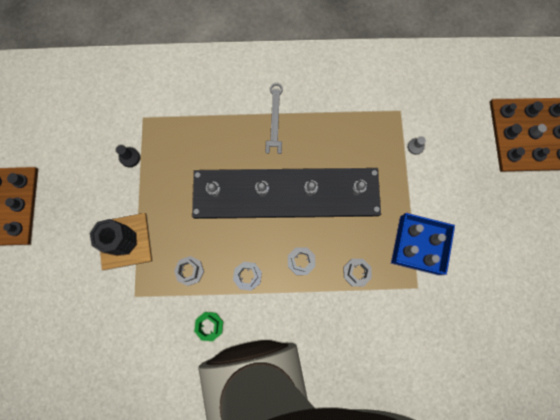

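Top view: four grey nuts at (189,271), (247,276), (301,261) and (357,272). The green look-alike is at (208,326). The pile is on its board at (110,238), the studs are at (212|262|311|360, 187), the tray at (423,244), the punches at (128,156) and (416,146), and the spanner at (275,118). Next I'll measure these points.

```bash
cat > h.py <<'E'
from cell import *
import cv2, numpy as np
def K(c):
    f=210/np.tan(np.radians(c["vfov"]/2)); return np.array([[f,0,c["cx"]],[0,f,c["cy"]],[0,0,1.]])
def ray(c,px):
    u=cv2.undistortPoints(np.array(px,float).reshape(-1,1,2),K(c),np.array(c["dist_coeffs"]))[:,0]
    d=np.c_[u,np.ones(len(u))]@c["R"]; return -c["R"].T@c["t"], d
def plane(c,px,z):
    o,d=ray(c,px); return o+d*((z-o[2])/d[:,2])[:,None]
def cloud(c):
    v,u=np.mgrid[0:420,0:560]; o,d=ray(c,np.c_[u.ravel(),v.ravel()])
    P=o+d*c["z_map"].reshape(-1,1); P[c["z_map"].ravel()==0]=np.nan
    return P.reshape(420,560,3)
def circ(xy):  # centre of the outline: min enclosing circle
    (a,b),r=cv2.minEnclosingCircle((xy*1000).astype(np.float32)); return a/1000,b/1000,r/1000
def blobs(P,z0,z1,reg,amin=15):
    m=((P[...,2]>z0)&(P[...,2]<z1)&(P[...,0]>reg[0])&(P[...,0]<reg[1])&(P[...,1]>reg[2])&(P[...,1]<reg[3])).astype(np.uint8)
    n,l,s,_=cv2.connectedComponentsWithStats(m,connectivity=8)
    return [(l==i) for i in range(1,n) if s[i,4]>=amin]
E
python3 - <<'E'
from h import *
import cell
print([n for n in dir(cell) if not n.startswith('_')], getattr(cell,'tcp_to_tips',None))
for n in("top","scene"):
    c=camera(n);P=cloud(c);print(n)
    for name,z0,z1,zz in(("nut",.028,.042,.036),("stud",.055,.09,.081),("pile",.09,.13,.101),("board",.008,.018,.012)):
        for b in blobs(P,z0,z1,(.2,.8,-.4,.4)):
            q=P[b];v,u=np.nonzero(b); Q=plane(c,np.c_[u,v],zz)
            print(name,len(q),'mean',q.mean(0).round(4),'onplane circ',np.round(circ(Q[:,:2]),4),'bgr',c["frame"][b].mean(0).round(),'px',u.mean().round(),v.mean().round())
c=camera("wrist");cv2.imwrite("pics/w0.png",c["frame"]);o=get_obs()
Rw=o["ee_rot"];C=-c["R"].T@c["t"]
print("cam in tool",(Rw.T@(C-o["eef_pos"])).round(4),(c["R"]@Rw).round(3),c["vfov"],c["dist_coeffs"],np.nanmin(c["z_map"]))
E
```

```text
['Unreachable', 'camera', 'close_job', 'get_obs', 'tcp_to_tips'] 0.014
top
nut 23 mean [ 0.7123 -0.3305  0.0342] onplane circ [ 0.7131 -0.3323  0.0081] bgr [66. 65. 65.] px 417.0 143.0
nut 31 mean [0.702  0.326  0.0353] onplane circ [0.7056 0.3297 0.0117] bgr [26. 25. 25.] px 127.0 155.0
nut 111 mean [ 0.486  -0.2712  0.0352] onplane circ [ 0.4929 -0.2902  0.059 ] bgr [76. 30.  8.] px 400.0 243.0
nut 185 mean [ 0.4951 -0.3585  0.0349] onplane circ [ 0.4846 -0.3252  0.0713] bgr [68. 26.  5.] px 440.0 238.0
nut 16 mean [ 0.5144 -0.3059  0.0351] onplane circ [ 0.5157 -0.3086  0.0072] bgr [62. 62. 62.] px 415.0 230.0
nut 66 mean [0.5014 0.3079 0.0348] onplane circ [0.5054 0.319  0.0286] bgr [27. 28. 30.] px 131.0 244.0
nut 27 mean [0.5169 0.3496 0.0354] onplane circ [0.5169 0.35   0.0111] bgr [25. 24. 24.] px 112.0 237.0
nut 19 mean [ 0.4941 -0.35    0.0346] onplane circ [ 0.4946 -0.3521  0.0072] bgr [56. 56. 56.] px 436.0 238.0
nut 16 mean [ 0.4699 -0.2905  0.034 ] onplane circ [ 0.4707 -0.2924  0.0067] bgr [62. 62. 62.] px 410.0 251.0
nut 166 mean [ 0.457  -0.0574  0.0361] onplane circ
[... 8105 characters left out ...]
 [0.5133 0.3336 0.0769] bgr [ 56.  84. 107.] px 410.0 229.0
board 524 mean [ 0.6653 -0.0192  0.0131] onplane circ [ 0.6644 -0.0281  0.2089] bgr [22. 23. 24.] px 270.0 245.0
board 82 mean [ 0.7262 -0.3298  0.0134] onplane circ [ 0.7197 -0.3332  0.021 ] bgr [69. 70. 70.] px 141.0 244.0
board 163 mean [ 0.7477 -0.0034  0.0093] onplane circ [ 0.7572 -0.0029  0.0453] bgr [95. 97. 98.] px 269.0 269.0
board 121 mean [0.7215 0.3303 0.0141] onplane circ [0.7109 0.3338 0.0272] bgr [36. 37. 38.] px 417.0 278.0
cam in tool [ 8.05e-02 -1.00e-04 -1.28e-01] [[ 0.     1.    -0.   ]
 [-0.949 -0.    -0.314]
 [-0.314  0.001  0.949]] 64.15033510636077 [0.01891241 0.         0.         0.         0.        ] 0.0
```

View pics/w0.png

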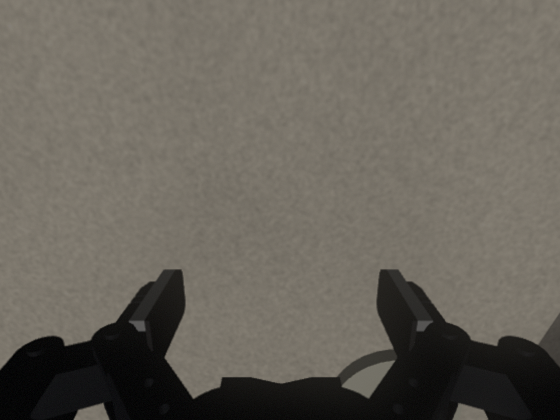

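Wrist view: only the fingers are in it, at (160,300) and (400,300), with bare bench between. Candidates for "nut": the four grey ones, chosen, and the green one at (208,326), which isn't meant. The collar candidate is the pile at (107,236). I'll move above the pile and take a close look there.

```bash
cat > to.py <<'E'
# python3 to.py x y z yaw : total shift (units of 25 mm) in present tool axes, turn (units of 4 deg)
import sys; from h import *
from scipy.spatial.transform import Rotation as Ro
def go(x,y,z,yaw):
    o=get_obs();R=o["ee_rot"];p=o["eef_pos"]
    a=np.radians(yaw);G=np.array([[np.cos(a),np.sin(a),0],[np.sin(a),-np.cos(a),0],[0,0,-1.]])
    print("t %.1f"%o["time"],"p",p.round(4),"yaw %.1f"%np.degrees(np.arctan2(R[1,0],R[0,0])),"q1 %.0f q6 %.0f"%(o["joint_pos"][0],o["joint_pos"][5]),"F",o["wrist_force"].round(1),"w %.4f gf %.0f"%(o["grip_width"],o["gripper_force"]))
    print(" shift",(R.T@(np.array([x,y,z])-p)/.025).round(2),"then turn",(Ro.from_matrix(R.T@G).as_rotvec(degrees=True)/4).round(2))
if __name__=="__main__": go(*map(float,sys.argv[1:5]))
E
A='[[.476,-1,0],[0,0,0],-1]'
python3 -m jog '[[[0,-1,0],[0,0,0.88],-1],[[0,-1,0],[0,0,0.88],-1],[[0,-1,0],[0,0,0.88],-1],[[0,-1,0],[0,0,0.88],-1],[[0,-1,0],[0,0,0.88],-1]]'
python3 -m jog '[[[0.48,-1,0],[0,0,0],-1],[[0.48,-1,0],[0,0,0],-1],[[0.48,-1,0],[0,0,0],-1],[[0.48,-1,0],[0,0,0],-1],[[0.48,-1,0],[0,0,0],-1],[[0.48,-1,0],[0,0,0],-1],[[0.48,-1,0],[0,0,0],-1],[[0.48,-1,0],[0,0,0],-1]]'
python3 to.py .511 .333 .22 0
```

```text
time: 0.75
eef_pos: [0.1506, -0.4247, 0.2451]
ee_rot: [[1.0, -0.003, -0.0], [-0.003, -1.0, 0.0], [-0.0, -0.0, -1.0]]
wrist_force: [0.6, -0.9, 0.2]
grip_width: 0.0855
gripper_force: 0.0
time: 1.55
eef_pos: [0.2471, -0.2247, 0.2454]
ee_rot: [[1.0, -0.001, 0.0], [-0.001, -1.0, -0.0], [0.0, 0.0, -1.0]]
wrist_force: [0.8, -0.6, 0.9]
grip_width: 0.0856
gripper_force: 0.0
t 1.6 p [ 0.2471 -0.2247  0.2454] yaw -0.0 q1 -56 q6 34 F [ 0.8 -0.6  0.9] w 0.0856 gf 0
 shift [ 10.54 -22.31   1.01] then turn [ 0.   -0.   -0.01]
```

```bash
python3 -m jog '[[[0.48,-1,0.05],[0,0,0],-1],[[0.48,-1,0.05],[0,0,0],-1],[[0.48,-1,0.05],[0,0,0],-1],[[0.48,-1,0.05],[0,0,0],-1],[[0.48,-1,0.05],[0,0,0],-1],[[0.48,-1,0.05],[0,0,0],-1],[[0.48,-1,0.05],[0,0,0],-1],[[0.48,-1,0.05],[0,0,0],-1]]' >/dev/null
python3 -m jog '[[[0.48,-1,0.05],[0,0,0],-1],[[0.48,-1,0.05],[0,0,0],-1],[[0.48,-1,0.05],[0,0,0],-1],[[0.48,-1,0.05],[0,0,0],-1],[[0.48,-1,0.05],[0,0,0],-1],[[0.48,-1,0.05],[0,0,0],-1],[[0.48,-1,0.05],[0,0,0],-1],[[0.48,-1,0.05],[0,0,0],-1]]' >/dev/null
python3 -m jog '[[[0.48,-1,0.05],[0,0,0],-1],[[0.48,-1,0.05],[0,0,0],-1],[[0.48,-1,0.05],[0,0,0],-1],[[0.48,-1,0.05],[0,0,0],-1],[[0.48,-1,0.05],[0,0,0],-1],[[0.48,-1,0.05],[0,0,0],-1],[[0,0,0],[0,0,0],-1]]' >/dev/null
python3 to.py .511 .333 .22 0
python3 - <<'E'
from h import *
c=camera("wrist");cv2.imwrite("pics/w1.png",c["frame"]);P=cloud(c);np.save("P1.npy",P)
for b in blobs(P,.094,.108,(.4,.6,.25,.42),60):
    q=P[b];v,u=np.nonzero(b);Q=plane(c,np.c_[u,v],.101)[:,:2]
    h=cv2.convexHull((Q*1000).astype(np.float32))
    print(len(q),q.mean(0).round(4),np.median(q[:,2]).round(4),np.round(circ(Q),4),cv2.minAreaRect(h), u.mean(),v.mean())
    for a in range(0,46,3):
        d=np.array([np.cos(np.radians(a)),np.sin(np.radians(a))]);w=[]
        for k in range(4):
            e=np.radians(a+45*k);s=Q@[np.cos(e),np.sin(e)];w.append(np.ptp(s)*1000)
        print(a,np.round(w,1),round(sum(w),1))
E
```

```text
t 3.9 p [0.5117 0.3263 0.2168] yaw 0.1 q1 25 q6 115 F [ 0.1 -0.6  0.5] w 0.0857 gf 0
 shift [-0.03 -0.27 -0.13] then turn [-0.    0.01  0.02]
4133 [0.5123 0.3356 0.0978] 0.0971 [0.5128 0.3353 0.035 ] ((512.547607421875, 335.57965087890625), (64.96353149414062, 63.75767135620117), 13.206500053405762) 268.48874909266874 202.54802806677958
0 [69.1 68.  67.3 68.3] 272.7
3 [68.4 67.3 66.7 67.8] 270.2
6 [67.6 66.4 66.  67.1] 267.1
9 [66.6 65.4 65.2 66.2] 263.3
12 [65.4 64.3 64.1 65.2] 259.0
15 [65.4 64.4 64.4 65.6] 259.9
18 [66.4 65.5 65.5 66.7] 264.1
21 [67.3 66.3 66.5 67.7] 267.8
24 [68.  67.1 67.4 68.6] 271.0
27 [68.6 67.6 68.1 69.2] 273.5
30 [68.9 68.  68.6 69.7] 275.2
33 [69.1 68.3 68.9 69.9] 276.2
36 [69.1 68.3 69.  70. ] 276.4
39 [68.9 68.1 69.  69.9] 275.9
42 [68.6 67.8 68.7 69.6] 274.6
45 [68.  67.3 68.3 69.1] 272.7
```

View pics/w1.png

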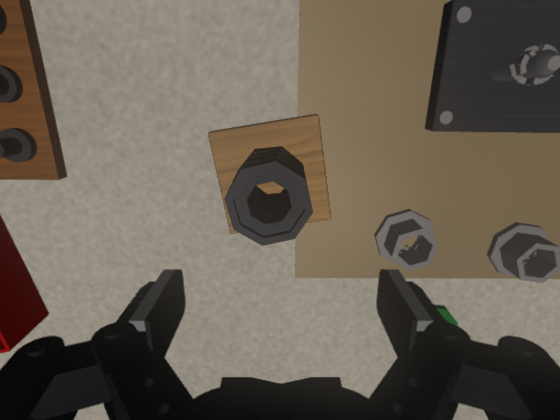

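The wrist view shows the pile top as an octagon centred at (268,203), fitting 64 mm across flats at z=0.101. Two grey nuts are at (407,240) and (525,252), and a corner of the green one is at (445,315). Next I'll check where the fingertips are when open.

```bash
python3 - <<'E'
from h import *
P=np.load("P1.npy");o=get_obs()
for u0,u1 in((120,190),(375,440)):
    q=P[265:340,u0:u1].reshape(-1,3);q=q[(q[:,2]>.15)];T=(q-o["eef_pos"])@o["ee_rot"]
    print(len(q),"tool z max",np.percentile(T[:,2],[50,90,99,100]).round(4),"y range",T[:,1].min().round(4),T[:,1].max().round(4), "x",np.percentile(T[:,0],[1,99]).round(4))
E
python3 -m jog '[[[0,0,0],[0,0,-0.83],-1],[[0,0,0],[0,0,-0.83],-1],[[0,0,0],[0,0,-0.83],-1],[[0,0,0],[0,0,-0.83],-1]]' 60 >/dev/null
python3 to.py .512 .3347 .13 13.3
```

```text
3469 tool z max [-0.0225 -0.0062  0.0002  0.003 ] y range -0.0581 -0.0416 x [-0.0096  0.0128]
3415 tool z max [-0.0221 -0.0062  0.0002  0.0024] y range 0.0394 0.0557 x [-0.0095  0.0129]
t 4.3 p [0.5109 0.3234 0.218 ] yaw 13.4 q1 25 q6 102 F [ 0.1  0.7 -0.1] w 0.0853 gf 0
 shift [ 0.15 -0.43  3.52] then turn [ 0.   -0.    0.02]
```

```bash
python3 -m jog '[[[0.04,-0.11,0.88],[0,0,0],-1],[[0.04,-0.11,0.88],[0,0,0],-1],[[0.04,-0.11,0.88],[0,0,0],-1],[[0.03,-0.1,0.88],[0,0,0],-1],[[0,0,0],[0,0,0],-1]]' >/dev/null
python3 to.py .512 .3347 .09 13.3
```

```text
t 4.8 p [0.511  0.3345 0.1273] yaw 13.2 q1 26 q6 103 F [-0.  -0.7  0.5] w 0.0856 gf 0
 shift [ 0.05 -0.    1.49] then turn [ 0.01  0.06 -0.01]
```

```bash
python3 -m jog '[[[0.02,0,0.5],[0,0,0],-1],[[0.02,0,0.5],[0,0,0],-1],[[0,0,0.48],[0,0,0],-1],[[0,0,0],[0,0,0],0.3],[[0,0,0],[0,0,0],0.3],[[0,0,0],[0,0,0],0.3]]' 60
python3 to.py .512 .3347 .09 13.3
python3 - <<'E'
from h import *
c=camera("wrist");cv2.imwrite("pics/w2.png",c["frame"]);P=cloud(c);np.save("P2.npy",P);o=get_obs()
for u0,u1 in((120,230),(330,440)):
    q=P[240:340,u0:u1].reshape(-1,3);q=q[(q[:,2]>.03)];T=(q-o["eef_pos"])@o["ee_rot"]
    print(T.shape,np.percentile(T[:,2],[50,90,99,100]).round(4))
E
```

```text
time: 5.4
eef_pos: [0.5134, 0.3358, 0.0933]
ee_rot: [[0.973, 0.229, 0.0], [0.229, -0.973, 0.0], [0.0, -0.0, -1.0]]
wrist_force: [-0.2, 0.3, -3.7]
grip_width: 0.0626
gripper_force: 66.0
t 5.4 p [0.5134 0.3358 0.0933] yaw 13.3 q1 26 q6 103 F [-0.2  0.3 -3.7] w 0.0626 gf 66
 shift [-0.07  0.03  0.13] then turn [-0.   -0.01 -0.01]
(5930, 3) [-0.0146 -0.0023  0.0085  0.0217]
(6099, 3) [-0.013  -0.0023  0.0083  0.0281]
```

View pics/w2.png

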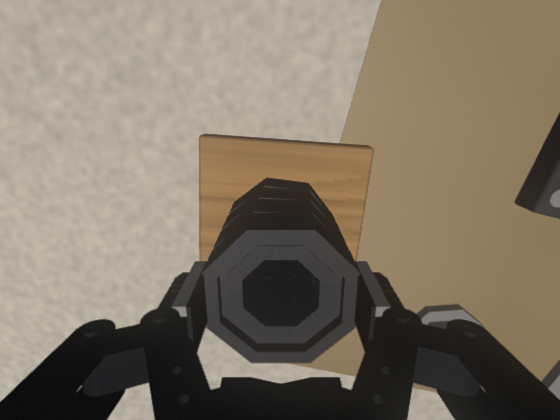

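The wrist view shows the top collar held between the pads at (281,293), with the pile beneath undisturbed. I'll lift it and view the studs on the way.

```bash
python3 -m jog '[[[0,0,-0.3],[0,0,0],0.3],[[0,0,-0.7],[0,0,0],0.3],[[0,0,-1],[0,0,0],0.3],[[0,0,-1],[0,0,0],0.3],[[0,0,-1],[0,0,0.83],0.3],[[0,0,-1],[0,0,0.83],0.3],[[0,0,-1],[0,0,0.83],0.3],[[0,0,0],[0,0,0.83],0.3]]' >/dev/null
python3 to.py .5 .03 .25 0
python3 -m jog '[[[0,1,0],[0,0,0],0.3],[[0,1,0],[0,0,0],0.3],[[0,1,0],[0,0,0],0.3],[[0,1,0],[0,0,0],0.3],[[0,1,0],[0,0,0],0.3],[[0,1,0],[0,0,0],0.3],[[0,1,0],[0,0,0],0.3],[[0,1,0],[0,0,0],0.3]]' >/dev/null
python3 -m jog '[[[0,1,0],[0,0,0],0.3],[[0,1,0],[0,0,0],0.3],[[0,1,0],[0,0,0],0.3],[[0,1,0],[0,0,0],0.3],[[0,0,0],[0,0,0],0.3],[[0,0,0],[0,0,0],0.3]]' >/dev/null
python3 to.py .5 .03 .25 0
cat > see.py <<'E'
from h import *
import sys
c=camera("wrist");cv2.imwrite("pics/%s.png"%sys.argv[1],c["frame"]);P=cloud(c);o=get_obs()
# collar in the hand: points around its top
T=(P-o["eef_pos"])@o["ee_rot"]
for b in blobs(P,.072,.09,(.55,.66,-.25,.2),8):
    v,u=np.nonzero(b);Q=plane(c,np.c_[u,v],.081);q=P[b]
    print("stud",len(u),q.mean(0).round(4),np.round(circ(Q[:,:2]),4),u.mean().round(),v.mean().round())
m=(np.abs(T[...,0])<.045)&(np.abs(T[...,1])<.028)&(T[...,2]>-.03)&(T[...,2]<.0)
t=T[m];print("held z",np.percentile(t[:,2],[5,50,95]).round(4),"x",np.percentile(t[:,0],[0,1,99,100]).round(4))
E
python3 see.py w3; ls pics
```

```text
t 6.2 p [0.514  0.3361 0.2474] yaw -0.2 q1 26 q6 116 F [-0.   0.  -3.3] w 0.0627 gf 67
 shift [-0.53 12.25 -0.14] then turn [-0.04 -0.07 -0.04]
t 7.7 p [0.5132 0.0354 0.2434] yaw -0.1 q1 -5 q6 85 F [-0.3  0.5 -2.3] w 0.0630 gf 67
 shift [-0.53  0.22 -0.26] then turn [-0.   -0.01 -0.02]
stud 437 [0.613  0.1281 0.0771] [0.6125 0.1264 0.0095] 166.0 69.0
stud 439 [0.611  0.0247 0.0772] [0.6105 0.0249 0.0094] 293.0 72.0
stud 440 [ 0.6098 -0.0785  0.0772] [ 0.6093 -0.0768  0.0094] 420.0 73.0
stud 449 [ 0.6079 -0.1816  0.0769] [ 0.6071 -0.1783  0.0098] 548.0 74.0
held z [-0.0083 -0.0035 -0.0015] x [-0.0339 -0.0321  0.0309  0.0315]
scene0.png
top0.png
w0.png
w1.png
w2.png
w3.png
```

View pics/w3.png

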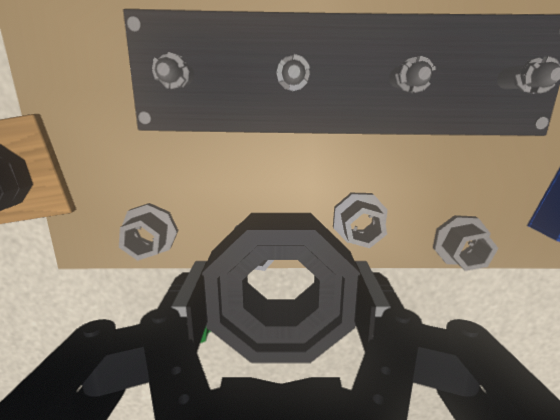

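The wrist view shows the four stud tips at (166,69), (293,72), (420,73) and (548,74), the collar held level at (281,293), and three nuts along the mat edge. I'll go to stud_2, which is nearest the image axis.

```bash
python3 to.py .612 .0245 .118 0
python3 -m jog '[[[0.79,0.09,1],[0,0,0],0.3],[[0.79,0.09,1],[0,0,0],0.3],[[0.79,0.09,1],[0,0,0],0.3],[[0.79,0.09,1],[0,0,0],0.3],[[0.79,0.09,1],[0,0,0],0.3],[[0,0,0],[0,0,0],0.3],[[0,0,0],[0,0,0],0.3]]' >/dev/null
python3 to.py .612 .0245 .105 0
python3 see.py w4
```

```text
t 7.7 p [0.5132 0.0359 0.2433] yaw -0.0 q1 -5 q6 85 F [-0.4  0.5 -3.7] w 0.0626 gf 67
 shift [3.95 0.46 5.01] then turn [-0.   -0.01 -0.01]
t 8.4 p [0.6117 0.0253 0.1176] yaw 0.0 q1 -5 q6 85 F [ 0.2 -0.2 -3.4] w 0.0627 gf 68
 shift [0.01 0.03 0.5 ] then turn [-0.    0.02  0.01]
stud 855 [0.6154 0.127  0.0771] [0.6169 0.1248 0.0101] 94.0 242.0
stud 868 [ 0.6121 -0.0775  0.0771] [ 0.614  -0.0756  0.0104] 468.0 248.0
held z [-0.0071 -0.0026 -0.0006] x [-0.0337 -0.0323  0.0308  0.0314]
```

View pics/w4.png

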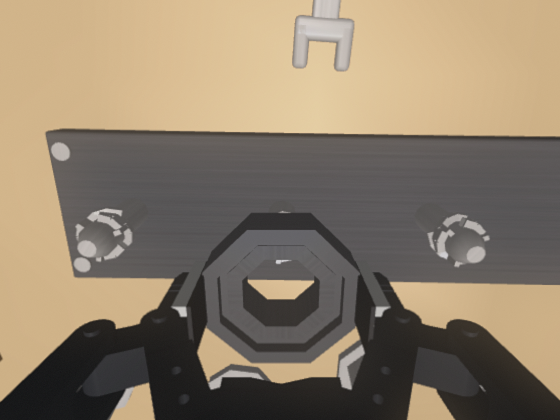

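The studs on either side show at (94,242) and (468,248), symmetric about the hand, so y is right. x needs about +2 mm.

```bash
python3 -m jog '[[[0.07,0.03,0.5],[0,0,0],0.3],[[0,0,0.4],[0,0,0],0.3],[[0,0,0.3],[0,0,0],0.3],[[0,0,0.2],[0,0,0],0.3],[[0,0,0],[0,0,0],0.3]]' 
python3 to.py .6135 .0245 .0383 0
```

```text
time: 8.95
eef_pos: [0.6133, 0.0237, 0.082]
ee_rot: [[1.0, -0.0, -0.001], [-0.0, -1.0, 0.0], [-0.001, -0.0, -1.0]]
wrist_force: [-0.0, 0.3, -2.7]
grip_width: 0.0621
gripper_force: 68.0
t 8.9 p [0.6133 0.0237 0.082 ] yaw -0.0 q1 -5 q6 85 F [-0.   0.3 -2.7] w 0.0621 gf 68
 shift [ 0.01 -0.03  1.75] then turn [-0.    0.02 -0.01]
```

```bash
python3 -m jog '[[[0,0,0.4],[0,0,0],0.3],[[0,0,0.4],[0,0,0],0.3],[[0,0,0.4],[0,0,0],0.3],[[0,0,0.3],[0,0,0],0.3],[[0,0,0.15],[0,0,0],0.3],[[0,0,0],[0,0,0],0.3]]' 
python3 to.py .6135 .0245 .0383 0
```

```text
time: 9.55
eef_pos: [0.6134, 0.0237, 0.0409]
ee_rot: [[1.0, -0.0, -0.001], [-0.0, -1.0, 0.0], [-0.001, -0.0, -1.0]]
wrist_force: [0.6, 0.3, -3.3]
grip_width: 0.0627
gripper_force: 68.1
t 9.6 p [0.6134 0.0237 0.0409] yaw -0.0 q1 -5 q6 85 F [ 0.6  0.3 -3.3] w 0.0627 gf 68
 shift [ 0.   -0.03  0.1 ] then turn [-0.    0.01 -0.01]
```

```bash
python3 -m jog '[[[0,0,0.06],[0,0,0],0.3],[[0,0,0.05],[0,0,0],0.3],[[0,0,0],[0,0,0],0.3]]' 
python3 -m jog '[[[0,0,0],[0,0,0],-1],[[0,0,0],[0,0,0],-1],[[0,0,-0.5],[0,0,0],-1],[[0,0,-1],[0,0,0],-1],[[0,0,-1],[0,0,0],-1],[[0,0,-1],[0,0,0],-1],[[0,0,-1],[0,0,0],-1],[[0,0,-0.5],[0,0,0],-1]]'
python3 - <<'E'
from h import *
c=camera("wrist");P=cloud(c)
m=(np.hypot(P[...,0]-.6125,P[...,1]-.024)<.045)&(P[...,2]>.03)&(P[...,2]<.058)
v,u=np.nonzero(m);Q=plane(c,np.c_[u,v],.046);print("collar",m.sum(),P[m].mean(0).round(4),np.percentile(P[m][:,2],[5,50,95]).round(4),np.round(circ(Q[:,:2]),4))
c=camera("top");P=cloud(c)
for b in blobs(P,.028,.042,(.38,.52,-.22,.24),80):
    v,u=np.nonzero(b);Q=plane(c,np.c_[u,v],.036)[:,:2]
    s=[sum(np.ptp(Q@[np.cos(np.radians(a+60*k)),np.sin(np.radians(a+60*k))]) for k in range(3))*1000/3 for a in range(60)]
    print("nut",np.round(circ(Q),4),"flat normal",int(np.argmin(s)),np.round(min(s),1),np.round(max(s),1))
m=(np.hypot(P[...,0]-.61,P[...,1]-.024)<.045)&(P[...,2]>.03)&(P[...,2]<.058)
print(np.percentile(P[m][:,2],[5,50,95]).round(4),P[m].mean(0))
E
```

```text
time: 9.85
eef_pos: [0.6137, 0.0237, 0.0389]
ee_rot: [[1.0, -0.0, 0.0], [-0.0, -1.0, 0.0], [0.0, -0.0, -1.0]]
wrist_force: [1.0, 0.2, -3.4]
grip_width: 0.0628
gripper_force: 68.1
time: 10.65
eef_pos: [0.6144, 0.0237, 0.1672]
ee_rot: [[1.0, -0.0, 0.004], [-0.0, -1.0, -0.0], [0.004, 0.0, -1.0]]
wrist_force: [-0.2, 0.3, 0.2]
grip_width: 0.0852
gripper_force: 0.0
collar 4049 [0.6157 0.0234 0.043 ] [0.0383 0.0436 0.0466] [0.614  0.0239 0.0356]
nut [ 0.4287 -0.179   0.0237] flat normal 12 42.7 47.0
[0.0381 0.0432 0.0486] [0.61220365 0.02234894 0.04354955]
```

```bash
python3 -m jog '[[[-0.92,-0.2,-0.1],[0,0,0],-1],[[-0.92,-0.2,-0.1],[0,0,0],-1],[[-0.92,-0.2,0],[0,0,0],-1],[[-0.92,-0.2,0],[0,0,0],-1],[[-0.92,-0.2,0],[0,0,0],-1],[[-0.92,-0.2,0],[0,0,0],-1],[[-0.92,-0.2,0],[0,0,0],-1],[[-0.92,-0.1,0],[0,0,0],-1]]' >/dev/null
python3 -m jog '[[[0,0,0],[0,0,0],-1],[[0,0,0],[0,0,0],-1]]'
cat > nut.py <<'E'
from h import *
import sys
c=camera("wrist");cv2.imwrite("pics/nut%d.png"%int(get_obs()["time"]*10),c["frame"]);P=cloud(c)
for b in blobs(P,.030,.042,(.33,.53,-.3,.28),200):
    v,u=np.nonzero(b);Q=plane(c,np.c_[u,v],.036)[:,:2]; g=c["frame"][b].mean(0)
    s=[sum(np.ptp(Q@[np.cos(np.radians(a+60*k)),np.sin(np.radians(a+60*k))]) for k in range(3))*1000/3 for a in range(60)]
    print("nut",np.round(circ(Q),4),"mean",P[b].mean(0).round(4),"flat normal",int(np.argmin(s)),np.round(min(s),1),np.round(max(s),1),"bgr",g.round(),u.mean().round(),v.mean().round())
E
python3 nut.py; python3 to.py .4285 .062 .06 0
```

```text
time: 11.75
eef_pos: [0.4295, 0.0613, 0.1683]
ee_rot: [[1.0, -0.0, -0.0], [-0.0, -1.0, 0.0], [-0.0, -0.0, -1.0]]
wrist_force: [0.9, -0.8, -0.1]
grip_width: 0.0853
gripper_force: 0.0
nut [ 0.4572 -0.055   0.025 ] mean [ 0.4575 -0.0559  0.035 ] flat normal 44 43.6 48.9 bgr [90. 94. 98.] 429.0 164.0
nut [0.4435 0.1887 0.0251] mean [0.4432 0.1893 0.0348] flat normal 18 43.6 49.0 bgr [90. 94. 98.] 120.0 182.0
nut [0.4291 0.0625 0.0242] mean [0.4289 0.0627 0.0351] flat normal 51 42.7 47.9 bgr [108. 108. 111.] 279.0 199.0
nut [ 0.4275 -0.163   0.0205] mean [ 0.4264 -0.1601  0.0342] flat normal 45 28.3 29.2 bgr [72. 75. 78.] 553.0 202.0
nut [0.3405 0.1353 0.0141] mean [0.3402 0.1354 0.0343] flat normal 30 20.9 22.9 bgr [42. 73. 41.] 198.0 293.0
t 11.8 p [0.4299 0.0612 0.1684] yaw -0.0 q1 -2 q6 88 F [ 0.4 -0.1 -0.4] w 0.0856 gf 0
 shift [-0.05 -0.03  4.33] then turn [-0.    0.   -0.01]
```

```bash
python3 -m jog '[[[-0.04,-0.06,0],[0,0,-1],-1],[[0,0,0],[0,0,-1],-1],[[0,0,0],[0,0,-1],-1],[[0,0,0],[0,0,-1],-1],[[0,0,0],[0,0,-1],-1],[[0,0,0],[0,0,-1],-1],[[0,0,0],[0,0,-1],-1],[[0,0,0],[0,0,-1],-1]]' >/dev/null
python3 -m jog '[[[0,0,0],[0,0,-1],-1],[[0,0,0],[0,0,-1],-1],[[0,0,0],[0,0,-1],-1],[[0,0,0.5],[0,0,-1],-1],[[0,0,0.5],[0,0,-1],-1],[[0,0,0.5],[0,0,-1],-1],[[0,0,0.5],[0,0,-1],-1],[[0,0,0.5],[0,0,-1],-1]]' >/dev/null
python3 -m jog '[[[0,0,0.5],[0,0,-1],-1],[[0,0,0.5],[0,0,-1],-1],[[0,0,0.5],[0,0,-1],-1],[[0,0,0.2],[0,0,-1],-1],[[0,0,0],[0,0,-0.25],-1],[[0,0,0],[0,0,0],-1]]' >/dev/null
python3 to.py .429 .0627 .025 81
```

```text
t 14.0 p [0.429  0.0627 0.0637] yaw 80.9 q1 -2 q6 7 F [0.1 0.5 0.3] w 0.0857 gf 0
 shift [ 0.   -0.    1.55] then turn [-0.01 -0.   -0.02]
```

```bash
python3 -m jog '[[[0,0,0.5],[0,0,0],-1],[[0,0,0.5],[0,0,0],-1],[[0,0,0.4],[0,0,0],-1],[[0,0,0.15],[0,0,0],-1],[[0,0,0],[0,0,0],0.8],[[0,0,0],[0,0,0],0.8],[[0,0,0],[0,0,0],0.8],[[0,0,0],[0,0,0],0.8]]' 80
python3 to.py .429 .0627 .025 81
```

```text
time: 14.8
eef_pos: [0.4291, 0.0628, 0.0258]
ee_rot: [[0.157, 0.988, 0.001], [0.988, -0.157, 0.0], [0.0, 0.001, -1.0]]
wrist_force: [-1.4, -0.8, 10.4]
grip_width: 0.0403
gripper_force: 82.0
t 14.8 p [0.4291 0.0628 0.0258] yaw 81.0 q1 -2 q6 7 F [-1.4 -0.8 10.4] w 0.0403 gf 82
 shift [-0.   -0.    0.03] then turn [ 0.02 -0.   -0.  ]
```

```bash
python3 -m jog '[[[0,0,-0.3],[0,0,0],0.8],[[0,0,-0.7],[0,0,0],0.8],[[0,0,-1],[0,0,0],0.8],[[0,0,-1],[0,0,0],0.8],[[0,0,-1],[0,0,0],0.8],[[0,0,-0.6],[0,0,0],0.8],[[0,0,0],[0,0,0],0.8]]' >/dev/null
python3 to.py .6125 .0243 .14 81
cat > held.py <<'E'
from h import *
c=camera("wrist");cv2.imwrite("pics/held%d.png"%int(get_obs()["time"]*10),c["frame"]);P=cloud(c);o=get_obs();T=(P-o["eef_pos"])@o["ee_rot"]
m=(np.abs(T[...,0])<.04)&(np.abs(T[...,1])<.017)&(T[...,2]>-.02)&(T[...,2]<.0)
t=T[m];print("held top z",np.percentile(t[:,2],[5,50,95]).round(4),"x",np.percentile(t[:,0],[0,1,99,100]).round(4))
m=(np.abs(T[...,0])<.04)&(np.abs(T[...,1])<.04)&(T[...,2]>.01)&(T[...,2]<.03)
t=T[m];print("flange z",np.percentile(t[:,2],[5,50,95]).round(4),"x",np.percentile(t[:,0],[0,1,99,100]).round(4))
E
python3 held.py
```

```text
t 15.5 p [0.4295 0.0627 0.1424] yaw 81.0 q1 -2 q6 7 F [ 0.8 -0.3 -2.3] w 0.0403 gf 81
 shift [-0.37  7.47  0.12] then turn [ 0.05 -0.01 -0.  ]
held top z [-0.0119 -0.0105 -0.0014] x [-0.0248 -0.0221  0.0238  0.0247]
flange z [0.0114 0.0168 0.023 ] x [-0.0185 -0.0173  0.0301  0.0304]
```

```bash
python3 -m jog '[[[-0.05,0.93,0],[0,0,0],0.8],[[-0.05,0.93,0],[0,0,0],0.8],[[-0.05,0.93,0],[0,0,0],0.8],[[-0.05,0.93,0],[0,0,0],0.8],[[-0.05,0.93,0],[0,0,0],0.8],[[-0.05,0.93,0],[0,0,0],0.8],[[-0.04,0.93,0],[0,0,0],0.8],[[-0.03,0.93,0],[0,0,0],0.8]]' >/dev/null
python3 -m jog '[[[0,0,0.2],[0,0,0],0.8],[[0,0,0.2],[0,0,0],0.8],[[0,0,0],[0,0,0],0.8]]' >/dev/null
python3 to.py .6125 .0243 .10 81
python3 see.py w5|head -4
```

```text
t 16.6 p [0.6098 0.0246 0.1283] yaw 81.0 q1 -5 q6 4 F [-0.8 -0.1 -2.1] w 0.0405 gf 82
 shift [0.   0.11 1.13] then turn [-0.04  0.   -0.  ]
stud 1245 [0.6135 0.129  0.0772] [0.6136 0.1281 0.0093] 255.0 44.0
stud 331 [ 0.6099 -0.0745  0.0753] [ 0.6104 -0.07    0.0094] 304.0 372.0
held z [-0.0245 -0.0089 -0.0017] x [-0.0247 -0.0215  0.0232  0.0243]
```

View pics/w5.png

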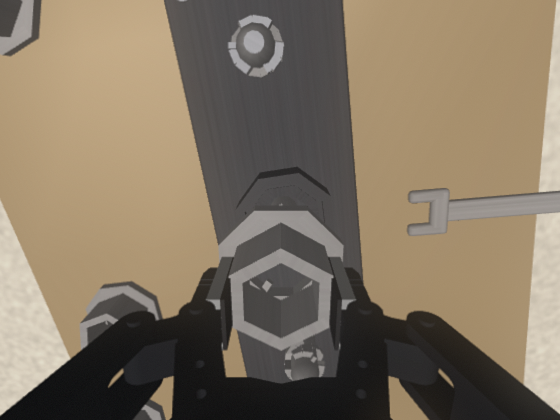

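The view shows the nut held level at (281,290) over the collared stud_2, stud_3 at (255,44), and the spanner clear. Now I'll lower it onto the stud.

```bash
python3 -m jog '[[[0,0.1,0.4],[0,0,0],0.8],[[0,0,0.4],[0,0,0],0.8],[[0,0,0.3],[0,0,0],0.8],[[0,0,0.15],[0,0,0],0.8],[[0,0,0],[0,0,0],0.8]]'
python3 -m jog '[[[0,0,0.08],[0,0,0],0.8],[[0,0,0.06],[0,0,0],0.8],[[0,0,0.04],[0,0,0],0.8],[[0,0,0],[0,0,0],0.8]]'
python3 to.py .6122 .0243 .09 81
```

```text
time: 17.2
eef_pos: [0.6131, 0.0241, 0.0981]
ee_rot: [[0.157, 0.988, -0.001], [0.988, -0.157, 0.0], [0.0, -0.001, -1.0]]
wrist_force: [-0.6, 0.4, -1.8]
grip_width: 0.0406
gripper_force: 81.5
time: 17.6
eef_pos: [0.6133, 0.0242, 0.0943]
ee_rot: [[0.157, 0.988, -0.0], [0.988, -0.157, 0.0], [0.0, -0.0, -1.0]]
wrist_force: [-0.2, 0.4, -2.1]
grip_width: 0.0407
gripper_force: 81.5
t 17.6 p [0.6133 0.0242 0.0943] yaw 81.0 q1 -5 q6 4 F [-0.2  0.4 -2.1] w 0.0407 gf 82
 shift [-0.   -0.05  0.17] then turn [-0. -0. -0.]
```

```bash
python3 -m jog '[[[0,-0.03,0.06],[0,0,0],0.8],[[0,0,0.06],[0,0,0],0.8],[[0,0,0],[0,0,0],0.8]]' | grep -E 'pos|force'
python3 -m jog '[[[0,0,0.06],[0,0,0],0.8],[[0,0,0.06],[0,0,0],0.8],[[0,0,0],[0,0,0],0.8]]'| grep -E 'pos|force'
```

```text
eef_pos: [0.6126, 0.0242, 0.0911]
wrist_force: [-0.8, -0.9, -2.8]
gripper_force: 81.5
eef_pos: [0.6129, 0.0242, 0.0894]
wrist_force: [-5.3, 0.7, 11.8]
gripper_force: 83.4
```

Contact at TCP z=.0894 puts the nut's underside 45 mm above the plate, so it is on the thread ends. Now I'll back it off anticlockwise with light pressure, in steps that stop once the force vanishes.

```bash
cat > ok.sh <<'E'
# ok.sh : true while the nut still rests on the thread ends (upward force remains)
python3 -c "
from cell import *;import sys
o=get_obs();q=o['joint_pos'];print('z %.4f'%o['eef_pos'][2],'F',o['wrist_force'].round(1),'M',o['moment'].round(2),'q6 %.0f'%q[5]);sys.exit(0 if o['wrist_force'][2]>4 else 1)"
E
python3 -m jog '[[[0,-0.02,0.05],[0,0,-1],0.8],[[0,0,0],[0,0,-1],0.8],[[0,0,0],[0,0,-1],0.8]]'>/dev/null; sh ok.sh &&
python3 -m jog '[[[0,0,0],[0,0,-1],0.8],[[0,0,0],[0,0,-1],0.8],[[0,0,0],[0,0,-1],0.8]]'>/dev/null && sh ok.sh &&
python3 -m jog '[[[0,0,0],[0,0,-1],0.8],[[0,0,0],[0,0,-1],0.8],[[0,0,0],[0,0,-1],0.8]]'>/dev/null && sh ok.sh
```

```text
z 0.0890 F [ 0.6  8.8 15.3] M [ 1.7  -0.1  -0.33] q6 -8
z 0.0874 F [ 0.1  0.1 -1.8] M [0.02 0.01 0.  ] q6 -20
```

```bash
python3 -m jog '[[[0,0,0.08],[0,0,0],0.8],[[0,0,0.08],[0,0,0],0.8],[[0,0,0],[0,0,0],0.8]]'>/dev/null; sh ok.sh ||
python3 -m jog '[[[0,0,0.06],[0,0,0],0.8],[[0,0,0.06],[0,0,0],0.8],[[0,0,0],[0,0,0],0.8]]'>/dev/null ; sh ok.sh ||
python3 -m jog '[[[0,0,0.05],[0,0,0],0.8],[[0,0,0.05],[0,0,0],0.8],[[0,0,0],[0,0,0],0.8]]' >/dev/null; sh ok.sh; python3 to.py .6122 .0243 .08 90
```

```text
z 0.0825 F [-0.7 -0.2 -1.6] M [-0.04  0.01 -0.03] q6 -20
z 0.0810 F [-5.5  0.6 11.1] M [ 0.02  0.94 -0.06] q6 -20
z 0.0810 F [-5.5  0.6 11.1] M [ 0.02  0.94 -0.06] q6 -20
t 19.4 p [0.6124 0.0242 0.081 ] yaw 104.9 q1 -5 q6 -20 F [-5.5  0.6 11.1] w 0.0408 gf 83
 shift [ 0.   -0.01  0.04] then turn [0.01 0.   3.74]
```

```bash
cat > sc.sh <<'E'
# sc.sh : true while turning goes freely (moderate force and moment)
python3 -c "
from cell import *;import sys,numpy as np
o=get_obs();R=o['ee_rot'];print('z %.4f'%o['eef_pos'][2],'yaw %.0f'%np.degrees(np.arctan2(R[1,0],R[0,0])),'F',o['wrist_force'].round(1),'M',o['moment'].round(2),'q6 %.0f'%o['joint_pos'][5],'w %.4f'%o['grip_width']);sys.exit(0 if abs(o['wrist_force'][2])<35 and abs(o['moment'][2])<2 else 1)"
E
python3 -m jog '[[[0,-0.02,0],[0,0,1],0.8],[[0,0,0.01],[0,0,1],0.8],[[0,0,0.01],[0,0,1],0.8],[[0,0,0.01],[0,0,1],0.8],[[0,0,0.01],[0,0,1],0.8],[[0,0,0.02],[0,0,1],0.8],[[0,0,0.01],[0,0,1],0.8],[[0,0,0.02],[0,0,1],0.8]]'>/dev/null; sh sc.sh && 
python3 -m jog '[[[0,0,0.01],[0,0,1],0.8],[[0,0,0.02],[0,0,1],0.8],[[0,0,0.01],[0,0,1],0.8],[[0,0,0.01],[0,0,1],0.8],[[0,0,0.02],[0,0,1],0.8],[[0,0,0.01],[0,0,1],0.8],[[0,0,0.01],[0,0,1],0.8],[[0,0,0.02],[0,0,1],0.8]]'>/dev/null&& sh sc.sh && 
python3 -m jog '[[[0,0,0.01],[0,0,1],0.8],[[0,0,0.02],[0,0,1],0.8],[[0,0,0.01],[0,0,1],0.8],[[0,0,0.01],[0,0,1],0.8],[[0,0,0.02],[0,0,1],0.8],[[0,0,0.01],[0,0,1],0.8],[[0,0,0.01],[0,0,1],0.8],[[0,0,0.02],[0,0,1],0.8]]'>/dev/null&& sh sc.sh
```

```text
z 0.0786 yaw 73 F [ 0.3 -0.8  6. ] M [-0.28 -0.02 -0.04] q6 12 w 0.0406
z 0.0753 yaw 41 F [ 0.2 -0.4 -2.2] M [-0.    0.04 -0.03] q6 44 w 0.0407
z 0.0722 yaw 9 F [-0.  -0.  -2.7] M [-0.03  0.01  0.04] q6 76 w 0.0404
```

```bash
python3 -m jog '[[[0,0,0.02],[0,0,1],0.8],[[0,0,0.02],[0,0,1],0.8],[[0,0,0.02],[0,0,1],0.8],[[0,0,0.02],[0,0,1],0.8]]'>/dev/null; sh sc.sh && 
python3 -m jog '[[[0,0,0.01],[0,0,1],0.8],[[0,0,0.01],[0,0,1],0.8],[[0,0,0.01],[0,0,1],0.8],[[0,0,0.01],[0,0,1],0.8]]'>/dev/null; sh sc.sh && 
python3 -m jog '[[[0,0,0.01],[0,0,1],0.8],[[0,0,0.01],[0,0,1],0.8],[[0,0,0.01],[0,0,1],0.8]]'>/dev/null&& sh sc.sh
```

```text
z 0.0718 yaw -7 F [-2.3 -0.3 19.1] M [-0.02  0.45  0.31] q6 92 w 0.0404
z 0.0718 yaw -23 F [-3.5  0.3 26.3] M [-0.06  0.74  0.35] q6 108 w 0.0409
z 0.0717 yaw -35 F [-9.5 -0.1 36.5] M [-0.22  1.76  0.73] q6 120 w 0.0403
```

```bash
python3 -m jog '[[[0,0,0],[0,0,1],0.8],[[0,0,0],[0,0,1],0.8]]'>/dev/null; sh sc.sh && 
python3 -m jog '[[[0,0,0],[0,0,1],0.8],[[0,0,0],[0,0,1],0.8]]'>/dev/null; sh sc.sh
```

```text
z 0.0717 yaw -43 F [-11.8  -0.6  34.8] M [-0.31  2.09  1.14] q6 128 w 0.0408
z 0.0717 yaw -51 F [-12.4  -1.   36. ] M [-0.36  2.24  1.87] q6 136 w 0.0406
```

Tight: z is pinned and the moment is rising. I'll release, return above the pile and look.

```bash
python3 -m jog '[[[0,0,0],[0,0,0],-1],[[0,0,0],[0,0,0],-1],[[0,0,-0.5],[0,0,0],-1],[[0,0,-1],[0,0,0],-1],[[0,0,-1],[0,0,-1],-1],[[0,0,-1],[0,0,-1],-1],[[0,0,-1],[0,0,-1],-1],[[0,0,-1],[0,0,-1],-1]]'>/dev/null
python3 -m jog '[[[0,0,-0.3],[0,0,-1],-1],[[0,0,0],[0,0,-1],-1],[[0,0,0],[0,0,-1],-1],[[0,0,0],[0,0,-1],-1],[[0,0,0],[0,0,-1],-1],[[0,0,0],[0,0,-1],-1],[[0,0,0],[0,0,-1],-1],[[0,0,0],[0,0,-1],-1]]'>/dev/null
python3 to.py .511 .333 .2 0
python3 - <<'E'
from h import *
c=camera("wrist");cv2.imwrite("pics/w6.png",c["frame"]);P=cloud(c)
m=(np.hypot(P[...,0]-.6125,P[...,1]-.0243)<.05)
for z0,z1 in((.072,.09),(.048,.06),(.038,.048)):
    k=m&(P[...,2]>z0)&(P[...,2]<z1);print(k.sum(),P[k].mean(0).round(4),np.median(P[k][:,2]).round(4))
E
```

```text
t 24.9 p [0.6117 0.0241 0.2143] yaw -2.8 q1 -5 q6 88 F [-0.4 -0.6  0.5] w 0.0856 gf 0
 shift [ -4.64 -12.14   0.57] then turn [-0.   -0.   -0.71]
1657 [0.6129 0.0242 0.0797] 0.0809
1397 [0.6236 0.0228 0.0537] 0.0535
391 [0.6328 0.0168 0.0448] 0.0454
```

View pics/w6.png

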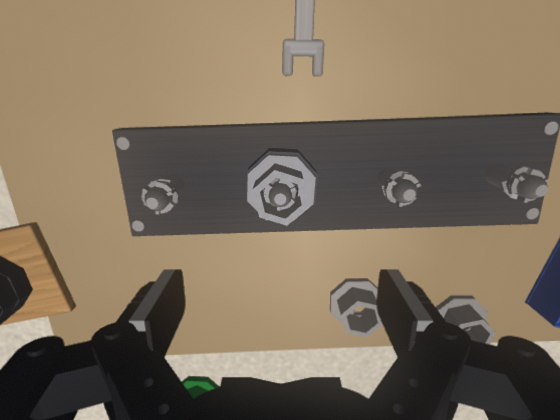

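The view shows nut and collar seated on stud_2 at (281,190), with nut top z≈.081, flange top .0535 and collar top .0455, so there is no gap. The spanner hasn't moved. Second collar next.

```bash
python3 -m jog '[[[-0.38,-1,0.05],[0,0,0],-1],[[-0.38,-1,0.05],[0,0,0],-1],[[-0.38,-1,0.05],[0,0,0],-1],[[-0.38,-1,0.05],[0,0,0],-1],[[-0.38,-1,0.05],[0,0,0],-1],[[-0.38,-1,0.05],[0,0,0],-1],[[-0.38,-1,0.05],[0,0,0],-1],[[-0.38,-1,0.05],[0,0,0],-1]]'>/dev/null
python3 -m jog '[[[-0.38,-1,0.05],[0,0,-0.2],-1],[[-0.38,-1,0.05],[0,0,-0.2],-1],[[-0.38,-1,0.05],[0,0,-0.2],-1],[[-0.38,-1,0.05],[0,0,-0.1],-1],[[0,0,0],[0,0,0],-1],[[0,0,0],[0,0,0],-1]]'>/dev/null
cat > pile.py <<'E'
from h import *
import sys
z=float(sys.argv[1]);c=camera("wrist");P=cloud(c)
for b in blobs(P,z-.008,z+.006,(.4,.6,.25,.42),500):
    v,u=np.nonzero(b);Q=plane(c,np.c_[u,v],z)[:,:2]
    s=[sum(np.ptp(Q@[np.cos(np.radians(a+45*k)),np.sin(np.radians(a+45*k))]) for k in range(4))*250 for a in range(45)]
    print("pile",np.round(circ(Q),4),"flat normal",int(np.argmin(s)),np.round(min(s),1),np.round(max(s),1),"zmed",np.percentile(P[b][:,2],[50,95]).round(4))
E
python3 pile.py .08; python3 nut.py;python3 to.py .512 .335 .0723 13.3
```

```text
pile [0.5125 0.3352 0.0348] flat normal 11 64.5 68.9 zmed [0.0757 0.0803]
nut [0.4441 0.1919 0.0257] mean [0.444  0.1908 0.0348] flat normal 18 44.3 50.0 bgr [85. 88. 92.] 424.0 256.0
t 26.4 p [0.5118 0.3284 0.1989] yaw -0.3 q1 25 q6 116 F [-0.2 -0.3 -0.5] w 0.0855 gf 0
 shift [ 0.   -0.26  5.06] then turn [ 0.  -0.  -3.4]
```

```bash
python3 -m jog '[[[0.05,-0.28,0.5],[0,0,0],-1],[[0,0,0.8],[0,0,-0.77],-1],[[0,0,0.8],[0,0,-0.77],-1],[[0,0,0.8],[0,0,-0.77],-1],[[0,0,0.6],[0,0,-0.77],-1],[[0,0,0],[0,0,0],-1]]'>/dev/null
python3 to.py .513 .3355 .0723 12
```

```text
t 27.1 p [0.512  0.3353 0.1082] yaw 12.1 q1 26 q6 104 F [-0.8 -0.2 -1. ] w 0.0856 gf 0
 shift [ 0.04 -0.    1.44] then turn [0.01 0.06 0.02]
```

```bash
python3 -m jog '[[[0.02,0,0.5],[0,0,0],-1],[[0.02,0,0.5],[0,0,0],-1],[[0,0,0.42],[0,0,0],-1],[[0,0,0],[0,0,0],0.3],[[0,0,0],[0,0,0],0.3],[[0,0,0],[0,0,0],0.3]]' 60 | grep -E 'pos|width|force'
python3 -m jog '[[[0,0,-0.3],[0,0,0],0.3],[[0,0,-0.7],[0,0,0],0.3],[[0,0,-1],[0,0,0],0.3],[[0,0,-1],[0,0,0],0.3],[[0,0,-1],[0,0,0.75],0.3],[[0,0,0],[0,0,0.75],0.3],[[0,0,0],[0,0,0.75],0.3],[[0,0,0],[0,0,0.75],0.3]]'|grep -E 'width|force'
python3 to.py .615 .1293 .16 0
python3 -m jog '[[[0.5,1,0],[0,0,0],0.3],[[0.5,1,0],[0,0,0],0.3],[[0.5,1,0],[0,0,0],0.3],[[0.5,1,0],[0,0,0],0.3],[[0.5,1,0],[0,0,0],0.3],[[0.5,1,0],[0,0,0],0.3],[[0.5,1,0],[0,0,0],0.3],[[0.5,1,0],[0,0,0],0.3]]'>/dev/null
python3 -m jog '[[[0,0,0],[0,0,0],0.3],[[0,0,0],[0,0,0],0.3]]'>/dev/null
python3 to.py .615 .1293 .115 0; python3 see.py w7
```

```text
eef_pos: [0.514, 0.3363, 0.0761]
wrist_force: [-0.4, 0.4, -2.9]
grip_width: 0.0626
gripper_force: 66.1
wrist_force: [0.3, -0.8, -3.5]
grip_width: 0.0622
gripper_force: 66.3
t 28.4 p [0.5137 0.3363 0.1765] yaw -0.0 q1 26 q6 116 F [ 0.3 -0.8 -3.5] w 0.0622 gf 66
 shift [4.05 8.28 0.66] then turn [-0.01 -0.01 -0.01]
t 29.4 p [0.6142 0.136  0.176 ] yaw 0.0 q1 5 q6 95 F [-0.4  1.4 -4. ] w 0.0625 gf 67
 shift [0.03 0.27 2.44] then turn [-0.   -0.    0.01]
stud 2641 [0.6133 0.0253 0.0792] [0.6135 0.0257 0.0262] 436.0 215.0
stud 230 [0.6189 0.1297 0.0756] [0.6176 0.13   0.0092] 289.0 206.0
held z [-0.0046 -0.0036 -0.0008] x [-0.0344 -0.0331  0.0307  0.0311]
```

```bash
python3 -m jog '[[[0.03,0.27,0.6],[0,0,0],0.3],[[0,0,0.8],[0,0,0],0.3],[[0,0,0.8],[0,0,0],0.3],[[0,0,0.2],[0,0,0],0.3],[[0,0,0],[0,0,0],0.3]]'|grep -E 'pos|force'
python3 -m jog '[[[0,0,0.4],[0,0,0],0.3],[[0,0,0.4],[0,0,0],0.3],[[0,0,0.3],[0,0,0],0.3],[[0,0,0],[0,0,0],0.3]]'|grep -E 'pos|force'
python3 to.py .615 .1293 .0425 0
```

```text
eef_pos: [0.6143, 0.1298, 0.1146]
wrist_force: [1.1, 0.8, -3.1]
gripper_force: 66.6
eef_pos: [0.6143, 0.1296, 0.0867]
wrist_force: [-0.1, -0.5, -3.0]
gripper_force: 66.6
t 30.4 p [0.6143 0.1296 0.0867] yaw 0.1 q1 5 q6 95 F [-0.1 -0.5 -3. ] w 0.0621 gf 67
 shift [0.03 0.01 1.77] then turn [0.   0.03 0.03]
```

```bash
python3 -m jog '[[[0,0,0.4],[0,0,0],0.3],[[0,0,0.4],[0,0,0],0.3],[[0,0,0.4],[0,0,0],0.3],[[0,0,0.3],[0,0,0],0.3],[[0,0,0.15],[0,0,0],0.3],[[0,0,0],[0,0,0],0.3]]' | grep -E 'pos|force'
python3 -m jog '[[[0,0,0.06],[0,0,0],0.3],[[0,0,0.04],[0,0,0],0.3],[[0,0,0],[0,0,0],0.3]]' | grep -E 'pos|force'
```

```text
eef_pos: [0.6147, 0.1296, 0.0462]
wrist_force: [0.1, 0.1, -2.9]
gripper_force: 66.7
eef_pos: [0.615, 0.1297, 0.0445]
wrist_force: [0.5, -1.0, -3.4]
gripper_force: 66.7
```

```bash
python3 -m jog '[[[0,0,0.06],[0,0,0],0.3],[[0,0,0.04],[0,0,0],0.3],[[0,0,0],[0,0,0],0.3]]' | grep -E 'pos|force'
python3 -m jog '[[[0,0,0],[0,0,0],-1],[[0,0,0],[0,0,0],-1],[[0,0,-0.5],[0,0,0],-1],[[0,0,-1],[0,0,0],-1],[[0,0,-1],[0,0,0],-1],[[0,0,-1],[0,0,0],-1],[[0,0,-1],[0,0,0],-1],[[0,0,-0.5],[0,0,0],-1]]' >/dev/null
python3 - <<'E'
from h import *
c=camera("wrist");P=cloud(c)
m=(np.hypot(P[...,0]-.614,P[...,1]-.1293)<.045)&(P[...,2]>.03)&(P[...,2]<.058)
v,u=np.nonzero(m);Q=plane(c,np.c_[u,v],.046);print("collar",m.sum(),np.percentile(P[m][:,2],[5,50,95]).round(4),np.round(circ(Q[:,:2]),4))
E
python3 to.py .444 .19 .17 0
python3 -m jog '[[[-0.95,-0.34,0],[0,0,0],-1],[[-0.95,-0.34,0],[0,0,0],-1],[[-0.95,-0.34,0],[0,0,0],-1],[[-0.95,-0.34,0],[0,0,0],-1],[[-0.95,-0.34,0],[0,0,0],-1],[[-0.95,-0.34,0],[0,0,0],-1],[[-0.95,-0.34,0],[0,0,0],-1],[[0,0,0],[0,0,0],-1]]' >/dev/null
python3 -m jog '[[[0,0,0],[0,0,0],-1]]'>/dev/null
python3 nut.py;python3 to.py .444 .19 .065 0
```

```text
eef_pos: [0.6149, 0.1296, 0.0418]
wrist_force: [0.3, -0.2, -2.6]
gripper_force: 66.7
collar 3992 [0.0387 0.0434 0.0466] [0.6146 0.1294 0.0354]
t 32.5 p [0.6159 0.1297 0.1712] yaw 0.1 q1 5 q6 95 F [-0.1 -0.1  2.2] w 0.0855 gf 0
 shift [-6.87 -2.42  0.01] then turn [-0.01 -0.07  0.03]
nut [0.4436 0.1904 0.0242] mean [0.4435 0.19   0.0351] flat normal 19 42.7 48.0 bgr [110. 111. 113.] 279.0 205.0
nut [0.3362 0.1459 0.0216] mean [0.3401 0.1467 0.0346] flat normal 25 33.7 35.1 bgr [47. 79. 47.] 326.0 313.0
t 33.4 p [0.4489 0.1887 0.1667] yaw 0.1 q1 14 q6 104 F [ 0.6  0.2 -0.1] w 0.0855 gf 0
 shift [-0.2  -0.05  4.07] then turn [ 0.   -0.    0.03]
```

```bash
python3 -m jog '[[[-0.21,-0.06,0],[0,0,-1],-1],[[0,0,0],[0,0,-1],-1],[[0,0,0],[0,0,-1],-1],[[0,0,0],[0,0,-1],-1],[[0,0,0],[0,0,-1],-1],[[0,0,0],[0,0,-1],-1],[[0,0,0],[0,0,-1],-1],[[0,0,0],[0,0,-1],-1]]' >/dev/null
python3 -m jog '[[[0,0,0],[0,0,-1],-1],[[0,0,0],[0,0,-1],-1],[[0,0,0],[0,0,-1],-1],[[0,0,0],[0,0,-1],-1],[[0,0,0],[0,0,-1],-1],[[0,0,0],[0,0,-1],-1],[[0,0,0],[0,0,-1],-1],[[0,0,0],[0,0,-1],-1]]' >/dev/null
python3 -m jog '[[[0,0,0.5],[0,0,-1],-1],[[0,0,0.5],[0,0,-1],-1],[[0,0,0.5],[0,0,-1],-1],[[0,0,0.5],[0,0,-1],-1],[[0,0,0.5],[0,0,-1],-1],[[0,0,0.5],[0,0,-1],-1],[[0,0,0.5],[0,0,-1],-1],[[0,0,0.5],[0,0,-1],-1]]' >/dev/null
python3 -m jog '[[[0,0,0],[0,0,-1],-1],[[0,0,0],[0,0,-1],-1],[[0,0,0],[0,0,-1],-1],[[0,0,0],[0,0,-0.25],-1],[[0,0,0],[0,0,0],-1]]' >/dev/null
python3 to.py .4436 .1902 .026 109
```

```text
t 36.3 p [0.4437 0.1901 0.0666] yaw 109.0 q1 14 q6 -5 F [-0.2 -0.5  0.2] w 0.0854 gf 0
 shift [ 0.01 -0.    1.62] then turn [-0.01 -0.    0.  ]
```

Grip, lift, and carry to stud_3.

```bash
python3 -m jog '[[[0,0,0.5],[0,0,0],-1],[[0,0,0.5],[0,0,0],-1],[[0,0,0.4],[0,0,0],-1],[[0,0,0.2],[0,0,0],-1],[[0,0,0],[0,0,0],0.8],[[0,0,0],[0,0,0],0.8],[[0,0,0],[0,0,0],0.8],[[0,0,0],[0,0,0],0.8]]' 80 | grep -E 'pos|width|force'
python3 -m jog '[[[0,0,-0.3],[0,0,0],0.8],[[0,0,-0.7],[0,0,0],0.8],[[0,0,-1],[0,0,0],0.8],[[0,0,-1],[0,0,0],0.8],[[0,0,-1],[0,0,0],0.8],[[0,0,-0.4],[0,0,0],0.8],[[0,0,0],[0,0,0],0.8]]' >/dev/null
python3 held.py; python3 to.py .6138 .1293 .13 109
```

```text
eef_pos: [0.4437, 0.1905, 0.0276]
wrist_force: [0.3, -0.1, 9.5]
grip_width: 0.0405
gripper_force: 82.0
held top z [-0.0099 -0.0086 -0.0011] x [-0.0239 -0.0216  0.0239  0.0247]
flange z [0.0115 0.0188 0.0245] x [-0.0188 -0.017   0.0303  0.0306]
t 37.9 p [0.4433 0.1903 0.1367] yaw 109.1 q1 14 q6 -5 F [-0.3 -1.3 -1.9] w 0.0403 gf 81
 shift [-4.54  5.65  0.27] then turn [ 0.01 -0.    0.02]
```

```bash
python3 -m jog '[[[-0.65,0.81,0],[0,0,0],0.8],[[-0.65,0.81,0],[0,0,0],0.8],[[-0.65,0.81,0],[0,0,0],0.8],[[-0.65,0.81,0],[0,0,0],0.8],[[-0.65,0.81,0],[0,0,0],0.8],[[-0.65,0.8,0],[0,0,0],0.8],[[-0.64,0.8,0],[0,0,0],0.8],[[0,0,0],[0,0,0],0.8]]' >/dev/null
python3 -m jog '[[[0,0,0.15],[0,0,0],0.8],[[0,0,0],[0,0,0],0.8]]' >/dev/null
python3 to.py .6138 .1293 .1 109
```

```text
t 38.9 p [0.6128 0.1295 0.1314] yaw 109.1 q1 5 q6 -14 F [-0.2 -0.4 -2.5] w 0.0406 gf 82
 shift [-0.02  0.04  1.25] then turn [-0.04 -0.01  0.03]
```

```bash
python3 -m jog '[[[-0.02,0.04,0.4],[0,0,0],0.8],[[0,0,0.4],[0,0,0],0.8],[[0,0,0.3],[0,0,0],0.8],[[0,0,0.1],[0,0,0],0.8],[[0,0,0],[0,0,0],0.8]]'>/dev/null; sh ok.sh ||
python3 -m jog '[[[0,0,0.06],[0,0,0],0.8],[[0,0,0.06],[0,0,0],0.8],[[0,0,0],[0,0,0],0.8]]' >/dev/null; sh ok.sh ||
python3 -m jog '[[[0,0,0.06],[0,0,0],0.8],[[0,0,0.06],[0,0,0],0.8],[[0,0,0],[0,0,0],0.8]]' >/dev/null; sh ok.sh ||
python3 -m jog '[[[0,0,0.06],[0,0,0],0.8],[[0,0,0.04],[0,0,0],0.8],[[0,0,0],[0,0,0],0.8]]' >/dev/null; sh ok.sh; python3 to.py .6138 .1293 .1 109
```

```text
z 0.1026 F [ 0.1  0.2 -1.7] M [ 0.    0.01 -0.05] q6 -14
z 0.1001 F [ 0.8  0.3 -1.2] M [-0.02  0.01 -0.02] q6 -14
z 0.0968 F [-1.  -0.5 -2.7] M [-0.06  0.11  0.03] q6 -14
z 0.0944 F [-2.8 -1.6 -2.8] M [-0.17  0.37 -0.  ] q6 -14
t 40.2 p [0.6149 0.1291 0.0944] yaw 109.1 q1 5 q6 -14 F [-2.8 -1.6 -2.8] w 0.0405 gf 82
 shift [ 0.02 -0.04 -0.23] then turn [-0.01 -0.    0.02]
```

```bash
python3 -m jog '[[[0.02,-0.05,0],[0,0,0],0.8],[[0,0,0.05],[0,0,0],0.8],[[0,0,0.03],[0,0,0],0.8],[[0,0,0],[0,0,0],0.8]]' >/dev/null; sh ok.sh ||
python3 -m jog '[[[0,0,0.05],[0,0,0],0.8],[[0,0,0.05],[0,0,0],0.8],[[0,0,0],[0,0,0],0.8]]' >/dev/null; sh ok.sh; python3 to.py .6138 .1293 .1 109
```

```text
z 0.0925 F [ 0.3 -0.4 -2.4] M [0.   0.04 0.02] q6 -14
z 0.0911 F [-3.3 -0.5 11. ] M [-0.1   0.8   0.01] q6 -14
t 41.0 p [0.614  0.1293 0.0911] yaw 109.1 q1 5 q6 -14 F [-3.3 -0.5 11. ] w 0.0406 gf 83
 shift [ 0.   -0.   -0.35] then turn [0.02 0.   0.03]
```

```bash
python3 -m jog '[[[0,-0.02,0.05],[0,0,-1],0.8],[[0,0,0],[0,0,-1],0.8],[[0,0,0],[0,0,-1],0.8]]'>/dev/null; sh ok.sh &&
python3 -m jog '[[[0,0,0],[0,0,-1],0.8],[[0,0,0],[0,0,-1],0.8],[[0,0,0],[0,0,-1],0.8]]'>/dev/null && sh ok.sh &&
python3 -m jog '[[[0,0,0],[0,0,-1],0.8],[[0,0,0],[0,0,-1],0.8],[[0,0,0],[0,0,-1],0.8]]'>/dev/null && sh ok.sh &&
python3 -m jog '[[[0,0,0],[0,0,-1],0.8],[[0,0,0],[0,0,-1],0.8],[[0,0,0],[0,0,-1],0.8]]'>/dev/null && sh ok.sh &&
python3 -m jog '[[[0,0,0],[0,0,-1],0.8],[[0,0,0],[0,0,-1],0.8],[[0,0,0],[0,0,-1],0.8]]'>/dev/null && sh ok.sh &&
python3 -m jog '[[[0,0,0],[0,0,-1],0.8],[[0,0,0],[0,0,-1],0.8],[[0,0,0],[0,0,-1],0.8]]'>/dev/null && sh ok.sh &&
python3 -m jog '[[[0,0,0],[0,0,-1],0.8],[[0,0,0],[0,0,-1],0.8],[[0,0,0],[0,0,-1],0.8]]'>/dev/null && sh ok.sh &&
python3 -m jog '[[[0,0,0],[0,0,-1],0.8],[[0,0,0],[0,0,-1],0.8],[[0,0,0],[0,0,-1],0.8]]'>/dev/null && sh ok.sh
```

```text
z 0.0909 F [-0.5  0.9 17.3] M [ 0.28  0.08 -0.24] q6 -26
z 0.0910 F [-0.1  3.3 16.3] M [ 0.51  0.1  -0.17] q6 -38
z 0.0910 F [-3.3  3.6 19.7] M [ 0.55  0.68 -0.28] q6 -50
z 0.0908 F [ 5.4  7.3 10.9] M [ 1.51 -0.8  -0.12] q6 -62
z 0.0888 F [ 0.1 -1.  -1.8] M [-0.06  0.   -0.03] q6 -74
```

Dropped at 60 degrees. Lower it in, then screw down.

```bash
python3 -m jog '[[[0,0,0.08],[0,0,0],0.8],[[0,0,0.08],[0,0,0],0.8],[[0,0,0],[0,0,0],0.8]]'>/dev/null; sh ok.sh ||
python3 -m jog '[[[0,0,0.06],[0,0,0],0.8],[[0,0,0.04],[0,0,0],0.8],[[0,0,0],[0,0,0],0.8]]'>/dev/null ; sh ok.sh ||
python3 -m jog '[[[0,0,0.05],[0,0,0],0.8],[[0,0,0.05],[0,0,0],0.8],[[0,0,0],[0,0,0],0.8]]' >/dev/null; sh ok.sh; python3 to.py .6138 .1293 .08 90
```

```text
z 0.0844 F [ 0.5  0.4 -0.9] M [ 0.06 -0.05 -0.03] q6 -74
z 0.0832 F [-3.4 -1.6  9.2] M [-0.1   0.75  0.05] q6 -74
z 0.0832 F [-3.4 -1.6  9.2] M [-0.1   0.75  0.05] q6 -74
t 43.0 p [0.6134 0.1291 0.0832] yaw 169.1 q1 5 q6 -74 F [-3.4 -1.6  9.2] w 0.0404 gf 83
 shift [-0.01  0.01  0.13] then turn [1.000e-02 1.000e-02 1.977e+01]
```

```bash
python3 -m jog '[[[0,0,0],[0,0,1],0.8],[[0,0,0.01],[0,0,1],0.8],[[0,0,0.01],[0,0,1],0.8],[[0,0,0.01],[0,0,1],0.8],[[0,0,0.01],[0,0,1],0.8],[[0,0,0.02],[0,0,1],0.8],[[0,0,0.01],[0,0,1],0.8],[[0,0,0.02],[0,0,1],0.8]]'>/dev/null; sh sc.sh && 
python3 -m jog '[[[0,0,0.01],[0,0,1],0.8],[[0,0,0.02],[0,0,1],0.8],[[0,0,0.01],[0,0,1],0.8],[[0,0,0.01],[0,0,1],0.8],[[0,0,0.02],[0,0,1],0.8],[[0,0,0.01],[0,0,1],0.8],[[0,0,0.01],[0,0,1],0.8],[[0,0,0.02],[0,0,1],0.8]]'>/dev/null&& sh sc.sh && 
python3 -m jog '[[[0,0,0.01],[0,0,1],0.8],[[0,0,0.02],[0,0,1],0.8],[[0,0,0.01],[0,0,1],0.8],[[0,0,0.01],[0,0,1],0.8],[[0,0,0.02],[0,0,1],0.8],[[0,0,0.01],[0,0,1],0.8],[[0,0,0.01],[0,0,1],0.8],[[0,0,0.02],[0,0,1],0.8]]'>/dev/null&& sh sc.sh &&
python3 -m jog '[[[0,0,0.02],[0,0,1],0.8],[[0,0,0.02],[0,0,1],0.8],[[0,0,0.02],[0,0,1],0.8],[[0,0,0.02],[0,0,1],0.8]]'>/dev/null; sh sc.sh && 
python3 -m jog '[[[0,0,0.01],[0,0,1],0.8],[[0,0,0.01],[0,0,1],0.8],[[0,0,0.01],[0,0,1],0.8],[[0,0,0.01],[0,0,1],0.8]]'>/dev/null; sh sc.sh
```

```text
z 0.0807 yaw 137 F [ 0.9 -0.4  4.8] M [-0.27 -0.03  0.03] q6 -42 w 0.0401
z 0.0777 yaw 105 F [-0.5 -1.6  1.3] M [-0.13  0.05  0.02] q6 -10 w 0.0405
z 0.0745 yaw 73 F [-0.3 -0.9 -1.8] M [ 0.06  0.04 -0.02] q6 22 w 0.0403
z 0.0736 yaw 57 F [-1.8 -0.6 12.9] M [-0.02  0.38  0.28] q6 38 w 0.0404
z 0.0736 yaw 41 F [-2.3 -0.2 20.1] M [0.01 0.47 0.34] q6 54 w 0.0405
```

```bash
python3 -m jog '[[[0,0,0],[0,0,1],0.8],[[0,0,0],[0,0,1],0.8],[[0,0,0],[0,0,1],0.8]]'>/dev/null; sh sc.sh && 
python3 -m jog '[[[0,0,0],[0,0,1],0.8],[[0,0,0],[0,0,1],0.8]]'>/dev/null; sh sc.sh && 
python3 -m jog '[[[0,0,0],[0,0,1],0.8],[[0,0,0],[0,0,1],0.8]]'>/dev/null; sh sc.sh
```

```text
z 0.0736 yaw 29 F [-1.  -1.2 16.4] M [-0.05  0.38  0.33] q6 66 w 0.0407
z 0.0736 yaw 21 F [-6.1 -0.2 18.9] M [-0.13  1.01  0.67] q6 74 w 0.0406
z 0.0735 yaw 13 F [-7.3 -0.5 20.8] M [-0.2   1.24  1.48] q6 82 w 0.0401
```

```bash
python3 -m jog '[[[0,0,0],[0,0,0.8],0.8],[[0,0,0],[0,0,0],0.8]]'>/dev/null; sh sc.sh
python3 -m jog '[[[0,0,0],[0,0,0],-1],[[0,0,0],[0,0,0],-1],[[0,0,-0.5],[0,0,0],-1],[[0,0,-1],[0,0,0],-1],[[0,0,-1],[0,0,0],-1],[[0,0,-1],[0,0,0],-1],[[0,0,-1],[0,0,0],-1],[[0,0,0],[0,0,0],-1]]'>/dev/null
python3 to.py .513 .3355 .18 12
python3 - <<'E'
from h import *
c=camera("wrist");P=cloud(c)
for x,y in((.6138,.1293),(.6122,.0243)):
  m=(np.hypot(P[...,0]-x,P[...,1]-y)<.05)
  for z0,z1 in((.072,.09),(.048,.06),(.038,.048)):
    k=m&(P[...,2]>z0)&(P[...,2]<z1);print(k.sum(),P[k].mean(0).round(4),np.median(P[k][:,2]).round(4))
E
```

```text
z 0.0735 yaw 10 F [-8.3 -0.7 19.5] M [-0.24  1.31  0.67] q6 85 w 0.0403
t 48.0 p [0.6144 0.1292 0.1887] yaw 9.9 q1 5 q6 85 F [0.5 1.  1. ] w 0.0854 gf 0
 shift [-2.58 -8.83  0.33] then turn [ 0.01 -0.08 -0.53]
2015 [0.6144 0.1295 0.0797] 0.0809
1623 [0.6251 0.1308 0.0537] 0.0535
468 [0.6325 0.1368 0.0448] 0.0453
2213 [0.6132 0.0253 0.0793] 0.0808
1628 [0.622  0.0345 0.0537] 0.0535
569 [0.6282 0.0396 0.0441] 0.045
```

```bash
python3 -m jog '[[[-0.29,-0.98,0],[0,0,0],-1],[[-0.29,-0.98,0],[0,0,0],-1],[[-0.29,-0.98,0],[0,0,0],-1],[[-0.29,-0.98,0],[0,0,0],-1],[[-0.29,-0.98,0],[0,0,0],-1],[[-0.29,-0.98,0],[0,0,0],-1],[[-0.29,-0.98,0],[0,0,0],-1],[[-0.29,-0.98,0],[0,0,0],-1]]'>/dev/null
python3 -m jog '[[[-0.26,-0.98,0],[0,0,-0.25],-1],[[0,0,0],[0,0,-0.25],-1],[[0,0,0],[0,0,0],-1]]'>/dev/null
python3 pile.py .059; python3 to.py .513 .3355 .0503 12
```

```text
pile [0.5125 0.3358 0.0348] flat normal 9 64.6 69.2 zmed [0.0547 0.0593]
t 49.1 p [0.5117 0.3348 0.1837] yaw 11.9 q1 26 q6 104 F [ 0.3 -0.   0.4] w 0.0852 gf 0
 shift [ 0.06 -0.02  5.34] then turn [ 0.    0.01 -0.03]
```

```bash
python3 -m jog '[[[0.06,-0.02,0.6],[0,0,0.5],-1],[[0,0,0.9],[0,0,0],-1],[[0,0,0.9],[0,0,0],-1],[[0,0,0.9],[0,0,0],-1],[[0,0,0.8],[0,0,0],-1],[[0,0,0.6],[0,0,0],-1],[[0,0,0.4],[0,0,0],-1],[[0,0,0.25],[0,0,0],-1]]'|grep -E 'pos|force'
python3 -m jog '[[[0,0,0],[0,0,0],-1],[[0,0,0],[0,0,0],0.3],[[0,0,0],[0,0,0],0.3],[[0,0,0],[0,0,0],0.3]]' 60 | grep -E 'pos|width|force'
python3 -m jog '[[[0,0,-0.3],[0,0,0],0.3],[[0,0,-0.7],[0,0,0],0.3],[[0,0,-1],[0,0,0],0.3],[[0,0,-1],[0,0,0],0.3],[[0,0,-1],[0,0,0.62],0.3],[[0,0,-0.8],[0,0,0.62],0.3],[[0,0,0],[0,0,0.62],0.3],[[0,0,0],[0,0,0.62],0.3]]'|grep -E 'pos|width|force'
python3 to.py .612 -.0807 .16 0
```

```text
eef_pos: [0.5132, 0.3356, 0.0497]
wrist_force: [-0.5, 0.8, 0.8]
gripper_force: 0.0
eef_pos: [0.5136, 0.3363, 0.0517]
wrist_force: [-1.3, -0.1, 6.9]
grip_width: 0.0625
gripper_force: 66.4
eef_pos: [0.5133, 0.3361, 0.1718]
wrist_force: [-0.4, -0.1, -3.1]
grip_width: 0.0625
gripper_force: 66.6
t 51.1 p [0.5133 0.3361 0.1718] yaw -0.1 q1 26 q6 116 F [-0.4 -0.1 -3.1] w 0.0625 gf 67
 shift [ 3.98 16.67  0.46] then turn [-0.01 -0.02 -0.03]
```

```bash
python3 -m jog '[[[0.23,0.98,0],[0,0,0],0.3],[[0.23,0.98,0],[0,0,0],0.3],[[0.23,0.98,0],[0,0,0],0.3],[[0.23,0.98,0],[0,0,0],0.3],[[0.23,0.98,0],[0,0,0],0.3],[[0.23,0.98,0],[0,0,0],0.3],[[0.23,0.98,0],[0,0,0],0.3],[[0.23,0.98,0],[0,0,0],0.3]]'>/dev/null
python3 -m jog '[[[0.23,0.98,0],[0,0,0],0.3],[[0.23,0.98,0],[0,0,0],0.3],[[0.23,0.98,0],[0,0,0],0.3],[[0.23,0.98,0],[0,0,0],0.3],[[0.23,0.98,0],[0,0,0],0.3],[[0.23,0.98,0],[0,0,0],0.3],[[0.23,0.98,0],[0,0,0],0.3],[[0.23,0.98,0],[0,0,0],0.3]]'>/dev/null
python3 -m jog '[[[0.23,0.98,0],[0,0,0],0.3],[[0,0,0],[0,0,0],0.3],[[0,0,0],[0,0,0],0.3]]'>/dev/null
python3 to.py .612 -.0807 .11 0; python3 see.py w8
```

```text
t 53.0 p [ 0.6106 -0.0807  0.1706] yaw -0.1 q1 -15 q6 75 F [-0.7  0.4 -3.3] w 0.0629 gf 67
 shift [ 0.05 -0.    2.43] then turn [-0.   -0.   -0.02]
stud 2180 [0.6135 0.0233 0.0797] [0.6131 0.022  0.0261] 130.0 213.0
stud 551 [0.6125 0.1091 0.0774] [0.6139 0.1087 0.0186] 6.0 213.0
stud 548 [0.6134 0.0223 0.0771] [0.6145 0.0203 0.0097] 133.0 212.0
stud 226 [ 0.6157 -0.0802  0.0756] [ 0.6154 -0.0801  0.0086] 280.0 208.0
stud 543 [ 0.6101 -0.183   0.0773] [ 0.6113 -0.1811  0.0098] 426.0 216.0
held z [-0.0073 -0.0027 -0.0008] x [-0.0346 -0.0327  0.0305  0.031 ]
```

```bash
python3 -m jog '[[[0.06,0,0.6],[0,0,0],0.3],[[0,0,0.8],[0,0,0],0.3],[[0,0,0.8],[0,0,0],0.3],[[0,0,0.2],[0,0,0],0.3],[[0,0,0],[0,0,0],0.3]]'|grep -E 'pos|force'
python3 -m jog '[[[0,0,0.4],[0,0,0],0.3],[[0,0,0.4],[0,0,0],0.3],[[0,0,0.3],[0,0,0],0.3],[[0,0,0],[0,0,0],0.3]]'|grep -E 'pos|force'
python3 to.py .612 -.0807 .039 0
```

```text
eef_pos: [0.6118, -0.0799, 0.1093]
wrist_force: [0.7, 0.3, -2.9]
gripper_force: 66.6
eef_pos: [0.6117, -0.0804, 0.0815]
wrist_force: [-0.3, 0.0, -3.1]
gripper_force: 66.8
t 54.0 p [ 0.6117 -0.0804  0.0815] yaw -0.0 q1 -15 q6 75 F [-0.3  0.  -3.1] w 0.0626 gf 67
 shift [0.02 0.01 1.7 ] then turn [-0.01  0.02 -0.01]
```

```bash
python3 -m jog '[[[0,0,0.4],[0,0,0],0.3],[[0,0,0.4],[0,0,0],0.3],[[0,0,0.4],[0,0,0],0.3],[[0,0,0.3],[0,0,0],0.3],[[0,0,0.16],[0,0,0],0.3],[[0,0,0.04],[0,0,0],0.3],[[0,0,0],[0,0,0],0.3]]' | grep -E 'pos|force'
python3 -m jog '[[[0,0,0],[0,0,0],-1],[[0,0,0],[0,0,0],-1],[[0,0,-0.5],[0,0,0],-1],[[0,0,-1],[0,0,0],-1],[[0,0,-1],[0,0,0],-1],[[0,0,-1],[0,0,0],-1],[[0,0,-1],[0,0,0],-1],[[0,0,-0.5],[0,0,0],-1]]' >/dev/null
python3 - <<'E'
from h import *
c=camera("wrist");P=cloud(c)
m=(np.hypot(P[...,0]-.611,P[...,1]+.0805)<.045)&(P[...,2]>.03)&(P[...,2]<.058)
v,u=np.nonzero(m);Q=plane(c,np.c_[u,v],.046);print("collar",m.sum(),np.percentile(P[m][:,2],[5,50,95]).round(4),np.round(circ(Q[:,:2]),4))
E
python3 -m jog '[[[-0.9,-0.15,0],[0,0,0],-1],[[-0.9,-0.14,0],[0,0,0],-1],[[-0.9,-0.14,0],[0,0,0],-1],[[-0.9,-0.14,0],[0,0,0],-1],[[-0.9,-0.14,0],[0,0,0],-1],[[-0.9,-0.14,0],[0,0,0],-1],[[-0.8,-0.14,0],[0,0,0],-1],[[0,0,0],[0,0,0],-1]]' >/dev/null
python3 -m jog '[[[0,0,0],[0,0,0],-1]]'>/dev/null
python3 nut.py;python3 to.py .4572 -.0557 .065 0
```

```text
eef_pos: [0.6123, -0.0805, 0.0404]
wrist_force: [0.2, 0.4, -2.8]
gripper_force: 66.8
collar 3974 [0.0385 0.0437 0.0466] [ 0.6123 -0.0805  0.0353]
nut [ 0.4737 -0.2623  0.0294] mean [ 0.4715 -0.261   0.0357] flat normal 15 38.8 41.5 bgr [47. 27. 21.] 543.0 182.0
nut [ 0.4576 -0.0565  0.0242] mean [ 0.4577 -0.0564  0.0351] flat normal 43 42.7 48.1 bgr [108. 108. 111.] 281.0 199.0
nut [ 0.43   -0.1769  0.0258] mean [ 0.4298 -0.178   0.0348] flat normal 12 44.0 49.8 bgr [88. 91. 95.] 428.0 231.0
nut [0.3351 0.1432 0.0229] mean [0.3396 0.1439 0.0343] flat normal 23 34.8 36.1 bgr [30. 66. 23.] 61.0 323.0
t 56.5 p [ 0.4576 -0.0559  0.1652] yaw -0.0 q1 -17 q6 73 F [ 0.1 -0.  -0.8] w 0.0857 gf 0
 shift [-0.02 -0.01  4.01] then turn [-0.   -0.   -0.01]
```

```bash
python3 -m jog '[[[0,0.02,0],[0,0,-1],-1],[[0,0,0],[0,0,-1],-1],[[0,0,0],[0,0,-1],-1],[[0,0,0],[0,0,-1],-1],[[0,0,0],[0,0,-1],-1],[[0,0,0],[0,0,-1],-1],[[0,0,0],[0,0,-1],-1],[[0,0,0],[0,0,-1],-1]]' >/dev/null
python3 -m jog '[[[0,0,0.5],[0,0,-1],-1],[[0,0,0.5],[0,0,-1],-1],[[0,0,0.5],[0,0,-1],-1],[[0,0,0.5],[0,0,-1],-1],[[0,0,0.5],[0,0,-1],-1],[[0,0,0.5],[0,0,-1],-1],[[0,0,0.5],[0,0,-1],-1],[[0,0,0.5],[0,0,-1],-1]]' >/dev/null
python3 -m jog '[[[0,0,0],[0,0,-1],-1],[[0,0,0],[0,0,-1],-1],[[0,0,0],[0,0,-0.25],-1],[[0,0,0],[0,0,0],-1]]' >/dev/null
python3 to.py .4577 -.0565 .026 73
```

```text
t 58.5 p [ 0.4575 -0.0563  0.0651] yaw 72.9 q1 -17 q6 0 F [-1.2  0.1 -0.8] w 0.0857 gf 0
 shift [-0.01  0.01  1.56] then turn [-0.01 -0.   -0.02]
```

```bash
python3 -m jog '[[[0,0,0.5],[0,0,0],-1],[[0,0,0.5],[0,0,0],-1],[[0,0,0.4],[0,0,0],-1],[[0,0,0.16],[0,0,0],-1],[[0,0,0],[0,0,0],0.8],[[0,0,0],[0,0,0],0.8],[[0,0,0],[0,0,0],0.8],[[0,0,0],[0,0,0],0.8]]' 80 | grep -E 'pos|width|force'
python3 -m jog '[[[0,0,-0.3],[0,0,0],0.8],[[0,0,-0.7],[0,0,0],0.8],[[0,0,-1],[0,0,0],0.8],[[0,0,-1],[0,0,0],0.8],[[0,0,-1],[0,0,0],0.8],[[0,0,-0.4],[0,0,0],0.8],[[0,0,0],[0,0,0],0.8]]' >/dev/null
python3 held.py; python3 to.py .6108 -.0805 .13 73
```

```text
eef_pos: [0.4576, -0.0563, 0.0271]
wrist_force: [-2.3, 0.3, 9.4]
grip_width: 0.0408
gripper_force: 82.0
held top z [-0.0105 -0.0092 -0.0012] x [-0.0246 -0.0219  0.0236  0.0243]
flange z [0.0116 0.0182 0.0241] x [-0.0184 -0.0173  0.0314  0.0324]
t 60.0 p [ 0.4572 -0.0562  0.1362] yaw 73.0 q1 -17 q6 0 F [-0.4 -0.3 -2. ] w 0.0408 gf 81
 shift [0.87 6.16 0.25] then turn [ 0.01 -0.   -0.01]
```

```bash
python3 -m jog '[[[0.12,0.88,0],[0,0,0],0.8],[[0.12,0.88,0],[0,0,0],0.8],[[0.12,0.88,0],[0,0,0],0.8],[[0.12,0.88,0],[0,0,0],0.8],[[0.12,0.88,0],[0,0,0],0.8],[[0.12,0.88,0],[0,0,0],0.8],[[0.14,0.88,0],[0,0,0],0.8],[[0,0,0],[0,0,0],0.8]]' >/dev/null
python3 -m jog '[[[0,0,0.35],[0,0,0],0.8],[[0,0,0.5],[0,0,0],0.8],[[0,0,0.4],[0,0,0],0.8],[[0,0,0.2],[0,0,0],0.8],[[0,0,0],[0,0,0],0.8]]' >/dev/null
python3 to.py .6108 -.0805 .092 73
```

```text
t 61.4 p [ 0.6101 -0.0806  0.099 ] yaw 73.0 q1 -15 q6 2 F [-0.3  0.8 -1.5] w 0.0406 gf 81
 shift [0.01 0.02 0.28] then turn [-0.02 -0.   -0.01]
```

```bash
python3 -m jog '[[[0.01,0.02,0.06],[0,0,0],0.8],[[0,0,0.06],[0,0,0],0.8],[[0,0,0],[0,0,0],0.8]]' >/dev/null; sh ok.sh ||
python3 -m jog '[[[0,0,0.06],[0,0,0],0.8],[[0,0,0.06],[0,0,0],0.8],[[0,0,0],[0,0,0],0.8]]' >/dev/null; sh ok.sh ||
python3 -m jog '[[[0,0,0.06],[0,0,0],0.8],[[0,0,0.04],[0,0,0],0.8],[[0,0,0],[0,0,0],0.8]]' >/dev/null; sh ok.sh ||
python3 -m jog '[[[0,0,0.04],[0,0,0],0.8],[[0,0,0.04],[0,0,0],0.8],[[0,0,0],[0,0,0],0.8]]' >/dev/null; sh ok.sh; python3 to.py .6108 -.0805 .092 73
```

```text
z 0.0972 F [ 0.8  0.2 -2.3] M [ 0.05  0.08 -0.04] q6 2
z 0.0939 F [-2.6  0.8 -1. ] M [ 0.14  0.41 -0.04] q6 2
z 0.0930 F [-9.8  2.7 17.9] M [ 0.39  1.83 -0.01] q6 2
z 0.0930 F [-9.8  2.7 17.9] M [ 0.39  1.83 -0.01] q6 2
t 62.2 p [ 0.6114 -0.0807  0.093 ] yaw 73.0 q1 -15 q6 2 F [-9.8  2.7 17.9] w 0.0407 gf 84
 shift [-0.   -0.03  0.04] then turn [ 0.01 -0.   -0.  ]
```

```bash
python3 -m jog '[[[0.02,-0.05,0],[0,0,0],0.8],[[0,0,0],[0,0,0],0.8]]'>/dev/null; sh ok.sh; python3 to.py .6108 -.0805 .092 73
```

```text
z 0.0931 F [-2.6 -2.  12.7] M [-0.38  0.39  0.01] q6 2
t 62.5 p [ 0.6111 -0.0803  0.0931] yaw 73.0 q1 -15 q6 2 F [-2.6 -2.  12.7] w 0.0402 gf 83
 shift [-0.01 -0.01  0.04] then turn [ 0.04  0.   -0.01]
```

```bash
python3 -m jog '[[[0,-0.01,0.04],[0,0,-1],0.8],[[0,0,0],[0,0,-1],0.8],[[0,0,0],[0,0,-1],0.8]]'>/dev/null; sh ok.sh &&
python3 -m jog '[[[0,0,0],[0,0,-1],0.8],[[0,0,0],[0,0,-1],0.8],[[0,0,0],[0,0,-1],0.8]]'>/dev/null && sh ok.sh &&
python3 -m jog '[[[0,0,0],[0,0,-1],0.8],[[0,0,0],[0,0,-1],0.8],[[0,0,0],[0,0,-1],0.8]]'>/dev/null && sh ok.sh &&
python3 -m jog '[[[0,0,0],[0,0,-1],0.8],[[0,0,0],[0,0,-1],0.8],[[0,0,0],[0,0,-1],0.8]]'>/dev/null && sh ok.sh &&
python3 -m jog '[[[0,0,0],[0,0,-1],0.8],[[0,0,0],[0,0,-1],0.8],[[0,0,0],[0,0,-1],0.8]]'>/dev/null && sh ok.sh &&
python3 -m jog '[[[0,0,0],[0,0,-1],0.8],[[0,0,0],[0,0,-1],0.8],[[0,0,0],[0,0,-1],0.8]]'>/dev/null && sh ok.sh &&
python3 -m jog '[[[0,0,0],[0,0,-1],0.8],[[0,0,0],[0,0,-1],0.8],[[0,0,0],[0,0,-1],0.8]]'>/dev/null && sh ok.sh &&
python3 -m jog '[[[0,0,0],[0,0,-1],0.8],[[0,0,0],[0,0,-1],0.8],[[0,0,0],[0,0,-1],0.8]]'>/dev/null && sh ok.sh &&
python3 -m jog '[[[0,0,0],[0,0,-1],0.8],[[0,0,0],[0,0,-1],0.8],[[0,0,0],[0,0,-1],0.8]]'>/dev/null && sh ok.sh
```

```text
z 0.0927 F [-1.2 15.4 19.7] M [ 2.85  0.45 -0.26] q6 -10
z 0.0919 F [ 0.4  0.4 -1.2] M [-0.    0.01  0.04] q6 -22
```

```bash
python3 -m jog '[[[0,0,0.08],[0,0,0],0.8],[[0,0,0.08],[0,0,0],0.8],[[0,0,0],[0,0,0],0.8]]'>/dev/null; sh ok.sh ||
python3 -m jog '[[[0,0,0.06],[0,0,0],0.8],[[0,0,0.06],[0,0,0],0.8],[[0,0,0],[0,0,0],0.8]]'>/dev/null ; sh ok.sh ||
python3 -m jog '[[[0,0,0.05],[0,0,0],0.8],[[0,0,0.05],[0,0,0],0.8],[[0,0,0],[0,0,0],0.8]]' >/dev/null; sh ok.sh||
python3 -m jog '[[[0,0,0.05],[0,0,0],0.8],[[0,0,0.03],[0,0,0],0.8],[[0,0,0],[0,0,0],0.8]]' >/dev/null; sh ok.sh; python3 to.py .6108 -.0805 .08 90
```

```text
z 0.0899 F [-12.7   5.   39.4] M [1.01 2.55 0.1 ] q6 -22
z 0.0899 F [-12.7   5.   39.4] M [1.01 2.55 0.1 ] q6 -22
z 0.0899 F [-12.7   5.   39.4] M [1.01 2.55 0.1 ] q6 -22
z 0.0899 F [-12.7   5.   39.4] M [1.01 2.55 0.1 ] q6 -22
t 63.4 p [ 0.611  -0.0798  0.0899] yaw 96.9 q1 -15 q6 -22 F [-12.7   5.   39.4] w 0.0407 gf 87
 shift [-0.03 -0.01  0.4 ] then turn [0.05 0.01 1.73]
```

```bash
python3 -m jog '[[[0,-0.02,-0.1],[0,0,0],0.8],[[0,0,0],[0,0,0],0.8]]'>/dev/null; sh ok.sh
python3 -m jog '[[[0,-0.01,0],[0,0,-1],0.8],[[0,0,0],[0,0,0],0.8]]'>/dev/null; sh ok.sh && python3 -m jog '[[[0,0,0],[0,0,-1],0.8],[[0,0,0],[0,0,0],0.8]]'>/dev/null; sh ok.sh ; python3 to.py .6108 -.0805 .08 90
```

```text
z 0.0905 F [-3.1  0.7 17.5] M [0.26 0.67 0.  ] q6 -22
z 0.0905 F [-1.   1.1 14.6] M [0.18 0.18 0.  ] q6 -26
z 0.0905 F [-0.4  1.  14.7] M [ 0.16  0.05 -0.  ] q6 -30
t 64.0 p [ 0.6103 -0.0801  0.0905] yaw 105.0 q1 -15 q6 -30 F [-0.4  1.  14.7] w 0.0408 gf 84
 shift [-0.02  0.01  0.42] then turn [0.04 0.02 3.76]
```

Side forces are gone, so the nut had only settled properly onto the thread ends. I'll keep backing it off.

```bash
python3 -m jog '[[[0,0,0],[0,0,-1],0.8],[[0,0,0],[0,0,-1],0.8],[[0,0,0],[0,0,-1],0.8]]'>/dev/null; sh ok.sh &&
python3 -m jog '[[[0,0,0],[0,0,-1],0.8],[[0,0,0],[0,0,-1],0.8],[[0,0,0],[0,0,-1],0.8]]'>/dev/null && sh ok.sh &&
python3 -m jog '[[[0,0,0],[0,0,-1],0.8],[[0,0,0],[0,0,-1],0.8],[[0,0,0],[0,0,-1],0.8]]'>/dev/null && sh ok.sh &&
python3 -m jog '[[[0,0,0],[0,0,-1],0.8],[[0,0,0],[0,0,-1],0.8],[[0,0,0],[0,0,-1],0.8]]'>/dev/null && sh ok.sh &&
python3 -m jog '[[[0,0,0],[0,0,-1],0.8],[[0,0,0],[0,0,-1],0.8],[[0,0,0],[0,0,-1],0.8]]'>/dev/null && sh ok.sh &&
python3 -m jog '[[[0,0,0],[0,0,-1],0.8],[[0,0,0],[0,0,-1],0.8],[[0,0,0],[0,0,-1],0.8]]'>/dev/null && sh ok.sh &&
python3 -m jog '[[[0,0,0],[0,0,-1],0.8],[[0,0,0],[0,0,-1],0.8],[[0,0,0],[0,0,-1],0.8]]'>/dev/null && sh ok.sh
```

```text
z 0.0905 F [ 0.1 -0.  14.2] M [ 0.22  0.13 -0.21] q6 -42
z 0.0905 F [ 0.5  1.8 14.4] M [ 0.23 -0.01 -0.15] q6 -54
z 0.0905 F [-1.5  1.4 15.4] M [ 0.33  0.23 -0.21] q6 -66
z 0.0905 F [6.7 3.7 8.4] M [ 0.83 -1.24 -0.09] q6 -78
z 0.0888 F [-0.3  0.3 -2. ] M [-0.    0.04  0.03] q6 -90
```

```bash
python3 -m jog '[[[0,0,0.08],[0,0,0],0.8],[[0,0,0.06],[0,0,0],0.8],[[0,0,0],[0,0,0],0.8]]'>/dev/null; sh ok.sh ||
python3 -m jog '[[[0,0,0.06],[0,0,0],0.8],[[0,0,0.04],[0,0,0],0.8],[[0,0,0],[0,0,0],0.8]]'>/dev/null ; sh ok.sh ||
python3 -m jog '[[[0,0,0.05],[0,0,0],0.8],[[0,0,0.03],[0,0,0],0.8],[[0,0,0],[0,0,0],0.8]]' >/dev/null; sh ok.sh; python3 to.py .6108 -.0805 .08 90
```

```text
z 0.0850 F [-0.6  0.2 -3.8] M [-0.05 -0.09  0.04] q6 -90
z 0.0829 F [-0.3 -0.3 -1.1] M [-0.03  0.01 -0.06] q6 -90
z 0.0822 F [-5.6  1.6 12.3] M [ 0.22  0.89 -0.04] q6 -90
t 66.3 p [ 0.6095 -0.0799  0.0822] yaw 165.0 q1 -15 q6 -90 F [-5.6  1.6 12.3] w 0.0403 gf 84
 shift [-0.06 -0.01  0.09] then turn [1.000e-02 1.000e-02 1.874e+01]
```

```bash
python3 -m jog '[[[0,0,0],[0,0,1],0.8],[[0,0,0.01],[0,0,1],0.8],[[0,0,0.01],[0,0,1],0.8],[[0,0,0.01],[0,0,1],0.8],[[0,0,0.01],[0,0,1],0.8],[[0,0,0.02],[0,0,1],0.8],[[0,0,0.01],[0,0,1],0.8],[[0,0,0.02],[0,0,1],0.8]]'>/dev/null; sh sc.sh && 
python3 -m jog '[[[0,0,0.01],[0,0,1],0.8],[[0,0,0.02],[0,0,1],0.8],[[0,0,0.01],[0,0,1],0.8],[[0,0,0.01],[0,0,1],0.8],[[0,0,0.02],[0,0,1],0.8],[[0,0,0.01],[0,0,1],0.8],[[0,0,0.01],[0,0,1],0.8],[[0,0,0.02],[0,0,1],0.8]]'>/dev/null&& sh sc.sh && 
python3 -m jog '[[[0,0,0.01],[0,0,1],0.8],[[0,0,0.02],[0,0,1],0.8],[[0,0,0.01],[0,0,1],0.8],[[0,0,0.01],[0,0,1],0.8],[[0,0,0.02],[0,0,1],0.8],[[0,0,0.01],[0,0,1],0.8],[[0,0,0.01],[0,0,1],0.8],[[0,0,0.02],[0,0,1],0.8]]'>/dev/null&& sh sc.sh &&
python3 -m jog '[[[0,0,0.02],[0,0,1],0.8],[[0,0,0.02],[0,0,1],0.8],[[0,0,0.02],[0,0,1],0.8],[[0,0,0.02],[0,0,1],0.8]]'>/dev/null; sh sc.sh && 
python3 -m jog '[[[0,0,0.01],[0,0,1],0.8],[[0,0,0.01],[0,0,1],0.8],[[0,0,0.01],[0,0,1],0.8],[[0,0,0.01],[0,0,1],0.8]]'>/dev/null; sh sc.sh
```

```text
z 0.0797 yaw 133 F [-0.1 -0.1  7.3] M [0.1  0.01 0.05] q6 -57 w 0.0404
z 0.0763 yaw 101 F [-0.5  0.  -0.9] M [-0.02  0.1   0.01] q6 -25 w 0.0406
z 0.0733 yaw 69 F [-0.3 -0.2 -1.3] M [-0.    0.02 -0.03] q6 7 w 0.0404
z 0.0730 yaw 53 F [-0.8  1.2 19.9] M [0.24 0.53 0.28] q6 23 w 0.0404
z 0.0730 yaw 37 F [-1.7 -0.2 26. ] M [0.15 0.6  0.36] q6 39 w 0.0405
```

```bash
python3 -m jog '[[[0,0,0],[0,0,1],0.8],[[0,0,0],[0,0,1],0.8],[[0,0,0],[0,0,1],0.8]]'>/dev/null; sh sc.sh && 
python3 -m jog '[[[0,0,0],[0,0,1],0.8],[[0,0,0],[0,0,1],0.8]]'>/dev/null; sh sc.sh && 
python3 -m jog '[[[0,0,0],[0,0,1],0.8],[[0,0,0],[0,0,1],0.8]]'>/dev/null; sh sc.sh &&
python3 -m jog '[[[0,0,0],[0,0,1],0.8],[[0,0,0],[0,0,0],0.8]]'>/dev/null; sh sc.sh
```

```text
z 0.0730 yaw 25 F [-2.1 -0.8 23.7] M [-0.14  0.56  0.35] q6 51 w 0.0406
z 0.0730 yaw 17 F [-3.8 -1.8 24.5] M [-0.02  0.81  0.99] q6 59 w 0.0407
z 0.0729 yaw 9 F [-3.1 -1.5 24. ] M [-0.22  0.76  1.75] q6 66 w 0.0404
z 0.0729 yaw 5 F [-2.6 -2.4 23.9] M [-0.15  0.68  0.62] q6 70 w 0.0405
```

```bash
python3 -m jog '[[[0,0,0],[0,0,0],-1],[[0,0,0],[0,0,0],-1],[[0,0,-0.5],[0,0,0],-1],[[0,0,-1],[0,0,0],-1],[[0,0,-1],[0,0,0],-1],[[0,0,-1],[0,0,0],-1],[[0,0,-0.7],[0,0,0],-1],[[0,0,0],[0,0,0],-1]]'>/dev/null
python3 to.py .513 .3355 .17 5
python3 - <<'E'
from h import *
c=camera("wrist");P=cloud(c)
for x,y in((.6106,-.0805),):
  m=(np.hypot(P[...,0]-x,P[...,1]-y)<.05)
  for z0,z1 in((.072,.09),(.048,.06),(.038,.048)):
    k=m&(P[...,2]>z0)&(P[...,2]<z1);print(k.sum(),P[k].mean(0).round(4),np.median(P[k][:,2]).round(4))
E
```

```text
t 71.2 p [ 0.6102 -0.08    0.1788] yaw 5.0 q1 -15 q6 70 F [-0.3 -0.2 -0.5] w 0.0857 gf 0
 shift [ -2.43 -16.9    0.32] then turn [ 0.02 -0.06 -0.01]
2208 [ 0.6112 -0.0805  0.0795] 0.0809
1714 [ 0.6224 -0.0794  0.0537] 0.0535
513 [ 0.6304 -0.0883  0.045 ] 0.0454
```

```bash
python3 -m jog '[[[-0.14,-1,0],[0,0,0],-1],[[-0.14,-1,0],[0,0,0],-1],[[-0.14,-1,0],[0,0,0],-1],[[-0.14,-1,0],[0,0,0],-1],[[-0.14,-1,0],[0,0,0],-1],[[-0.14,-1,0],[0,0,0],-1],[[-0.14,-1,0],[0,0,0],-1],[[-0.14,-1,0],[0,0,0],-1]]'>/dev/null
python3 -m jog '[[[-0.14,-1,0],[0,0,0],-1],[[-0.14,-1,0],[0,0,0],-1],[[-0.14,-1,0],[0,0,0],-1],[[-0.14,-1,0],[0,0,0],-1],[[-0.14,-1,0],[0,0,0],-1],[[-0.14,-1,0],[0,0,0],-1],[[-0.14,-1,0],[0,0,0],-1],[[-0.14,-1,0],[0,0,0],-1]]'>/dev/null
python3 -m jog '[[[-0.14,-0.9,0],[0,0,-0.6],-1],[[0,0,0],[0,0,0],-1],[[0,0,0],[0,0,0],-1]]'>/dev/null
python3 pile.py .038; python3 to.py .513 .3355 .029 8
```

```text
pile [0.5128 0.3354 0.0348] flat normal 6 64.6 69.0 zmed [0.0338 0.0383]
t 73.2 p [0.5132 0.3354 0.1747] yaw 7.4 q1 26 q6 109 F [-0.1  0.   0.9] w 0.0852 gf 0
 shift [-0.   -0.01  5.83] then turn [ 0.01  0.01 -0.16]
```

```bash
python3 -m jog '[[[0,0,0.7],[0,0,0],-1],[[0,0,1],[0,0,0],-1],[[0,0,1],[0,0,0],-1],[[0,0,0.9],[0,0,0],-1],[[0,0,0.8],[0,0,0],-1],[[0,0,0.7],[0,0,0],-1],[[0,0,0.45],[0,0,0],-1],[[0,0,0.25],[0,0,0],-1]]'|grep -E 'pos|force'
python3 -m jog '[[[0,0,0],[0,0,0],-1],[[0,0,0],[0,0,0],0.3],[[0,0,0],[0,0,0],0.3],[[0,0,0],[0,0,0],0.3]]' 60 | grep -E 'pos|width|force'
python3 -m jog '[[[0,0,-0.3],[0,0,0],0.3],[[0,0,-0.7],[0,0,0],0.3],[[0,0,-1],[0,0,0],0.3],[[0,0,-1],[0,0,0],0.3],[[0,0,-1],[0,0,0.62],0.3],[[0,0,-1],[0,0,0.62],0.3],[[0,0,-0.6],[0,0,0.61],0.3],[[0,0,0],[0,0,0],0.3]]'|grep -E 'pos|width|force'
python3 to.py .6105 -.1857 .16 0
```

```text
eef_pos: [0.5133, 0.3351, 0.0294]
wrist_force: [0.2, -0.2, -0.2]
gripper_force: 0.0
eef_pos: [0.5139, 0.336, 0.0317]
wrist_force: [-1.6, -2.0, 7.2]
grip_width: 0.0627
gripper_force: 66.2
eef_pos: [0.5141, 0.3363, 0.1733]
wrist_force: [0.8, 0.4, -2.7]
grip_width: 0.0628
gripper_force: 66.5
t 75.2 p [0.5141 0.3363 0.1733] yaw -0.1 q1 26 q6 116 F [ 0.8  0.4 -2.7] w 0.0628 gf 67
 shift [ 3.88 20.88  0.51] then turn [-0.03 -0.05 -0.02]
```

```bash
python3 -m jog '[[[0.18,1,0],[0,0,0],0.3],[[0.18,1,0],[0,0,0],0.3],[[0.18,1,0],[0,0,0],0.3],[[0.18,1,0],[0,0,0],0.3],[[0.18,1,0],[0,0,0],0.3],[[0.18,1,0],[0,0,0],0.3],[[0.18,1,0],[0,0,0],0.3],[[0.18,1,0],[0,0,0],0.3]]'>/dev/null
python3 -m jog '[[[0.18,1,0],[0,0,0],0.3],[[0.18,1,0],[0,0,0],0.3],[[0.18,1,0],[0,0,0],0.3],[[0.18,1,0],[0,0,0],0.3],[[0.18,1,0],[0,0,0],0.3],[[0.18,1,0],[0,0,0],0.3],[[0.18,1,0],[0,0,0],0.3],[[0.18,1,0],[0,0,0],0.3]]'>/dev/null
python3 -m jog '[[[0.2,1,0],[0,0,0],0.3],[[0.2,1,0],[0,0,0],0.3],[[0.2,1,0],[0,0,0],0.3],[[0.2,1,0],[0,0,0],0.3],[[0.2,0.88,0],[0,0,0],0.3],[[0,0,0],[0,0,0],0.3],[[0,0,0],[0,0,0],0.3]]'>/dev/null
python3 to.py .6105 -.1857 .11 0; python3 see.py w9
```

```text
t 77.5 p [ 0.61   -0.1864  0.1696] yaw -0.0 q1 -24 q6 66 F [ 1.1  0.3 -2. ] w 0.0625 gf 67
 shift [ 0.02 -0.02  2.38] then turn [-0.01  0.01 -0.01]
stud 2177 [ 0.6115 -0.0814  0.0796] [ 0.6117 -0.0826  0.0264] 128.0 215.0
stud 481 [0.6109 0.0036 0.077 ] [0.6131 0.0027 0.0181] 6.0 214.0
stud 546 [ 0.6117 -0.0826  0.0771] [ 0.6132 -0.0845  0.0098] 131.0 213.0
stud 183 [ 0.6146 -0.1853  0.0751] [ 0.615  -0.1854  0.0083] 279.0 209.0
held z [-0.0061 -0.0038 -0.0001] x [-0.0349 -0.0332  0.0302  0.0308]
```

```bash
python3 -m jog '[[[0.03,-0.03,0.6],[0,0,0],0.3],[[0,0,0.8],[0,0,0],0.3],[[0,0,0.8],[0,0,0],0.3],[[0,0,0.2],[0,0,0],0.3],[[0,0,0],[0,0,0],0.3]]'|grep -E 'pos|force'
python3 -m jog '[[[0,0,0.4],[0,0,0],0.3],[[0,0,0.4],[0,0,0],0.3],[[0,0,0.3],[0,0,0],0.3],[[0,0,0],[0,0,0],0.3]]'|grep -E 'pos|force'
python3 to.py .6108 -.1855 .0395 0
```

```text
eef_pos: [0.6105, -0.1847, 0.1092]
wrist_force: [-0.5, 0.2, -0.8]
gripper_force: 66.4
eef_pos: [0.6104, -0.1852, 0.0814]
wrist_force: [-0.5, 0.3, -2.6]
gripper_force: 66.6
t 78.5 p [ 0.6104 -0.1852  0.0814] yaw -0.0 q1 -24 q6 66 F [-0.5  0.3 -2.6] w 0.0627 gf 67
 shift [0.02 0.01 1.68] then turn [-0.01  0.02 -0.01]
```

```bash
python3 -m jog '[[[0,0,0.4],[0,0,0],0.3],[[0,0,0.4],[0,0,0],0.3],[[0,0,0.4],[0,0,0],0.3],[[0,0,0.3],[0,0,0],0.3],[[0,0,0.16],[0,0,0],0.3],[[0,0,0.02],[0,0,0],0.3],[[0,0,0],[0,0,0],0.3]]' | grep -E 'pos|force'
python3 -m jog '[[[0,0,0],[0,0,0],-1],[[0,0,0],[0,0,0],-1],[[0,0,-0.5],[0,0,0],-1],[[0,0,-1],[0,0,0],-1],[[0,0,-1],[0,0,0],-1],[[0,0,-1],[0,0,0],-1],[[0,0,-1],[0,0,0],-1],[[0,0,-0.5],[0,0,0],-1]]' >/dev/null
python3 - <<'E'
from h import *
c=camera("wrist");P=cloud(c)
m=(np.hypot(P[...,0]-.609,P[...,1]+.1855)<.045)&(P[...,2]>.03)&(P[...,2]<.058)
v,u=np.nonzero(m);Q=plane(c,np.c_[u,v],.046);print("collar",m.sum(),np.percentile(P[m][:,2],[5,50,95]).round(4),np.round(circ(Q[:,:2]),4))
E
python3 to.py .4298 -.178 .17 0
python3 -m jog '[[[-0.9,-0.04,0],[0,0,0],-1],[[-0.9,-0.04,0],[0,0,0],-1],[[-0.9,-0.04,0],[0,0,0],-1],[[-0.9,-0.04,0],[0,0,0],-1],[[-0.9,-0.04,0],[0,0,0],-1],[[-0.9,-0.04,0],[0,0,0],-1],[[-0.9,-0.04,0],[0,0,0],-1],[[-0.9,-0.02,0],[0,0,0],-1]]' >/dev/null
python3 -m jog '[[[0,0,0],[0,0,0],-1],[[0,0,0],[0,0,0],-1]]'>/dev/null
python3 nut.py;python3 to.py .4298 -.178 .065 0
```

```text
eef_pos: [0.611, -0.1855, 0.0409]
wrist_force: [-0.5, -1.0, -1.9]
gripper_force: 66.5
collar 3958 [0.0385 0.0437 0.0466] [ 0.6106 -0.1853  0.0355]
t 80.0 p [ 0.6118 -0.1858  0.1702] yaw -0.0 q1 -24 q6 66 F [-0.4  0.1  2.1] w 0.0855 gf 0
 shift [-7.28 -0.31 -0.02] then turn [ 0.03 -0.06 -0.01]
nut [ 0.4879 -0.2678  0.0441] mean [ 0.4907 -0.2664  0.0362] flat normal 14 53.1 60.4 bgr [50. 32. 28.] 399.0 122.0
nut [ 0.4297 -0.1785  0.0244] mean [ 0.4295 -0.1786  0.0351] flat normal 12 42.5 48.5 bgr [111. 111. 114.] 281.0 201.0
t 81.1 p [ 0.4313 -0.1779  0.1657] yaw -0.0 q1 -32 q6 58 F [-0.3 -0.4  0.2] w 0.0854 gf 0
 shift [-0.06  0.    4.03] then turn [-0.   -0.   -0.01]
```

```bash
python3 -m jog '[[[-0.07,0.03,0],[0,0,-1],-1],[[0,0,0],[0,0,-1],-1],[[0,0,0],[0,0,-1],-1],[[0,0,0],[0,0,-1],-1],[[0,0,0],[0,0,-1],-1],[[0,0,0],[0,0,-1],-1],[[0,0,0],[0,0,-1],-1],[[0,0,0],[0,0,-1],-1]]' >/dev/null
python3 -m jog '[[[0,0,0],[0,0,-1],-1],[[0,0,0],[0,0,-1],-1],[[0,0,0],[0,0,-1],-1],[[0,0,0],[0,0,-1],-1],[[0,0,0],[0,0,-1],-1],[[0,0,0],[0,0,-1],-1],[[0,0,0],[0,0,-1],-1],[[0,0,0],[0,0,-1],-1]]' >/dev/null
python3 -m jog '[[[0,0,0.5],[0,0,-1],-1],[[0,0,0.5],[0,0,-1],-1],[[0,0,0.5],[0,0,-1],-1],[[0,0,0.5],[0,0,-1],-1],[[0,0,0.5],[0,0,-1],-1],[[0,0,0.5],[0,0,-1],-1],[[0,0,0.5],[0,0,-1],-1],[[0,0,0.5],[0,0,-1],-1]]' >/dev/null
python3 -m jog '[[[0,0,0],[0,0,-1],-1],[[0,0,0],[0,0,-0.5],-1],[[0,0,0],[0,0,0],-1]]' >/dev/null
python3 to.py .4296 -.1786 .026 102
```

```text
t 83.8 p [ 0.4297 -0.1785  0.0654] yaw 102.0 q1 -32 q6 -44 F [-0.5 -0.2 -0.1] w 0.0854 gf 0
 shift [-0.   -0.    1.57] then turn [-0.01 -0.01  0.01]
```

```bash
python3 -m jog '[[[0,0,0.5],[0,0,0],-1],[[0,0,0.5],[0,0,0],-1],[[0,0,0.4],[0,0,0],-1],[[0,0,0.17],[0,0,0],-1],[[0,0,0],[0,0,0],0.8],[[0,0,0],[0,0,0],0.8],[[0,0,0],[0,0,0],0.8],[[0,0,0],[0,0,0],0.8]]' 80 | grep -E 'pos|width|force'
python3 -m jog '[[[0,0,-0.3],[0,0,0],0.8],[[0,0,-0.7],[0,0,0],0.8],[[0,0,-1],[0,0,0],0.8],[[0,0,-1],[0,0,0],0.8],[[0,0,-1],[0,0,0],0.8],[[0,0,-0.4],[0,0,0],0.8],[[0,0,0],[0,0,0],0.8]]' >/dev/null
python3 held.py; python3 to.py .6088 -.1855 .13 102
```

```text
eef_pos: [0.4295, -0.1788, 0.0273]
wrist_force: [-2.2, 1.2, 9.2]
grip_width: 0.0408
gripper_force: 82.1
held top z [-0.0102 -0.0089 -0.0012] x [-0.0239 -0.0214  0.024   0.025 ]
flange z [0.0115 0.0185 0.0243] x [-0.0184 -0.017   0.0317  0.0325]
t 85.3 p [ 0.4291 -0.1786  0.1364] yaw 102.0 q1 -32 q6 -44 F [-0.5  1.1 -2.8] w 0.0404 gf 81
 shift [-1.76  6.97  0.26] then turn [ 0.01  0.   -0.01]
```

```bash
python3 -m jog '[[[-0.22,0.87,0],[0,0,0],0.8],[[-0.22,0.87,0],[0,0,0],0.8],[[-0.22,0.87,0],[0,0,0],0.8],[[-0.22,0.87,0],[0,0,0],0.8],[[-0.22,0.87,0],[0,0,0],0.8],[[-0.22,0.87,0],[0,0,0],0.8],[[-0.22,0.87,0],[0,0,0],0.8],[[-0.22,0.87,0],[0,0,0],0.8]]' >/dev/null
python3 -m jog '[[[0,0,0.35],[0,0,0],0.8],[[0,0,0.5],[0,0,0],0.8],[[0,0,0.4],[0,0,0],0.8],[[0,0,0.2],[0,0,0],0.8],[[0,0,0],[0,0,0],0.8]]' >/dev/null
python3 to.py .6086 -.1855 .092 102
```

```text
t 86.7 p [ 0.6077 -0.1854  0.0992] yaw 102.0 q1 -24 q6 -36 F [-0.3  0.5 -1.7] w 0.0404 gf 82
 shift [-0.01  0.03  0.29] then turn [-0.02 -0.01 -0.01]
```

```bash
python3 -m jog '[[[0,0,0.06],[0,0,0],0.8],[[0,0,0.06],[0,0,0],0.8],[[0,0,0],[0,0,0],0.8]]' >/dev/null; sh ok.sh ||
python3 -m jog '[[[0,0,0.06],[0,0,0],0.8],[[0,0,0.06],[0,0,0],0.8],[[0,0,0],[0,0,0],0.8]]' >/dev/null; sh ok.sh ||
python3 -m jog '[[[0,0,0.06],[0,0,0],0.8],[[0,0,0.04],[0,0,0],0.8],[[0,0,0],[0,0,0],0.8]]' >/dev/null; sh ok.sh ||
python3 -m jog '[[[0,0,0.04],[0,0,0],0.8],[[0,0,0.04],[0,0,0],0.8],[[0,0,0],[0,0,0],0.8]]' >/dev/null; sh ok.sh; python3 to.py .6086 -.1855 .092 102
```

```text
z 0.0975 F [ 0.1  0.3 -2.8] M [0.   0.   0.01] q6 -36
z 0.0941 F [-0.5  0.1 -1.6] M [ 0.05 -0.   -0.  ] q6 -36
z 0.0916 F [-0.4 -0.2 -2.4] M [-0.02 -0.09  0.  ] q6 -36
z 0.0896 F [-0.2  0.6 -1.3] M [ 0.07 -0.05 -0.01] q6 -36
t 87.8 p [ 0.6084 -0.1855  0.0896] yaw 102.0 q1 -24 q6 -36 F [-0.2  0.6 -1.3] w 0.0404 gf 82
 shift [-0.    0.01 -0.1 ] then turn [-0.   -0.   -0.01]
```

The underside is already below resting height with no force, so it may have dropped in at once. I'll keep lowering.

```bash
python3 -m jog '[[[0,0,0.06],[0,0,0],0.8],[[0,0,0.04],[0,0,0],0.8],[[0,0,0],[0,0,0],0.8]]'>/dev/null; sh ok.sh ||
python3 -m jog '[[[0,0,0.06],[0,0,0],0.8],[[0,0,0.04],[0,0,0],0.8],[[0,0,0],[0,0,0],0.8]]'>/dev/null ; sh ok.sh ||
python3 -m jog '[[[0,0,0.05],[0,0,0],0.8],[[0,0,0.04],[0,0,0],0.8],[[0,0,0],[0,0,0],0.8]]' >/dev/null; sh ok.sh ||
python3 -m jog '[[[0,0,0.05],[0,0,0],0.8],[[0,0,0.03],[0,0,0],0.8],[[0,0,0],[0,0,0],0.8]]' >/dev/null; sh ok.sh; python3 to.py .6086 -.1855 .08 90
```

```text
z 0.0872 F [ 0.4 -0.7 -1.9] M [-0.1   0.01 -0.03] q6 -36
z 0.0845 F [-0.1 -0.5 -2.8] M [-0.04 -0.02  0.  ] q6 -36
z 0.0825 F [-0.7  0.3 -0.7] M [0.02 0.04 0.05] q6 -36
z 0.0821 F [-6.1  2.  17.1] M [ 0.5   1.36 -0.05] q6 -36
t 89.0 p [ 0.6087 -0.1856  0.0821] yaw 102.0 q1 -24 q6 -36 F [-6.1  2.  17.1] w 0.0404 gf 84
 shift [ 0.   -0.    0.08] then turn [0.01 0.01 3.  ]
```

```bash
python3 -m jog '[[[0,0,0],[0,0,1],0.8],[[0,0,0],[0,0,1],0.8],[[0,0,0.01],[0,0,1],0.8],[[0,0,0.01],[0,0,1],0.8],[[0,0,0.01],[0,0,1],0.8],[[0,0,0.02],[0,0,1],0.8],[[0,0,0.01],[0,0,1],0.8],[[0,0,0.02],[0,0,1],0.8]]'>/dev/null; sh sc.sh && 
python3 -m jog '[[[0,0,0.01],[0,0,1],0.8],[[0,0,0.02],[0,0,1],0.8],[[0,0,0.01],[0,0,1],0.8],[[0,0,0.01],[0,0,1],0.8],[[0,0,0.02],[0,0,1],0.8],[[0,0,0.01],[0,0,1],0.8],[[0,0,0.01],[0,0,1],0.8],[[0,0,0.02],[0,0,1],0.8]]'>/dev/null&& sh sc.sh && 
python3 -m jog '[[[0,0,0.01],[0,0,1],0.8],[[0,0,0.02],[0,0,1],0.8],[[0,0,0.01],[0,0,1],0.8],[[0,0,0.01],[0,0,1],0.8],[[0,0,0.02],[0,0,1],0.8],[[0,0,0.01],[0,0,1],0.8],[[0,0,0.01],[0,0,1],0.8],[[0,0,0.02],[0,0,1],0.8]]'>/dev/null&& sh sc.sh &&
python3 -m jog '[[[0,0,0.02],[0,0,1],0.8],[[0,0,0.02],[0,0,1],0.8],[[0,0,0.02],[0,0,1],0.8],[[0,0,0.02],[0,0,1],0.8]]'>/dev/null; sh sc.sh && 
python3 -m jog '[[[0,0,0.01],[0,0,1],0.8],[[0,0,0.01],[0,0,1],0.8],[[0,0,0.01],[0,0,1],0.8],[[0,0,0.01],[0,0,1],0.8]]'>/dev/null; sh sc.sh
```

```text
z 0.0798 yaw 70 F [-1.  -2.2  9. ] M [-0.45  0.04  0.01] q6 -4 w 0.0406
z 0.0758 yaw 38 F [ 0.7 -0.1 -1.9] M [ 0.03  0.08 -0.  ] q6 28 w 0.0407
z 0.0733 yaw 6 F [-1.2  0.5  6.3] M [0.08 0.21 0.1 ] q6 60 w 0.0405
z 0.0733 yaw -10 F [-10.2   3.1  28.3] M [0.4  1.64 0.5 ] q6 76 w 0.0408
z 0.0732 yaw -26 F [-14.1   4.1  37.3] M [0.67 2.32 0.73] q6 92 w 0.0404
```

```bash
python3 -m jog '[[[0,0,-0.05],[0,0,1],0.8],[[0,0,0],[0,0,1],0.8]]'>/dev/null; sh sc.sh && 
python3 -m jog '[[[0,0,0],[0,0,1],0.8],[[0,0,0],[0,0,1],0.8]]'>/dev/null; sh sc.sh && 
python3 -m jog '[[[0,0,0],[0,0,1],0.8],[[0,0,0],[0,0,1],0.8]]'>/dev/null; sh sc.sh
```

```text
z 0.0733 yaw -34 F [-6.9  1.2 20.7] M [0.25 1.32 0.45] q6 100 w 0.0408
z 0.0732 yaw -42 F [-10.    2.7  22.6] M [0.36 1.79 0.98] q6 108 w 0.0406
z 0.0732 yaw -50 F [-11.9   2.8  22.4] M [0.27 2.09 1.71] q6 116 w 0.0403
```

```bash
python3 -m jog '[[[0,0,0],[0,0,0.8],0.8],[[0,0,0],[0,0,0],0.8]]'>/dev/null; sh sc.sh
python3 -m jog '[[[0,0,0],[0,0,0],-1],[[0,0,0],[0,0,0],-1],[[0,0,-0.5],[0,0,0],-1],[[0,0,-1],[0,0,0],-1],[[0,0,-1],[0,0,0],-1],[[0,0,-1],[0,0,0],-1],[[0,0,-1],[0,0,0],-1],[[0,0,-1],[0,0,0],-1]]'>/dev/null
python3 to.py .45 -.25 .22 -54
python3 - <<'E'
from h import *
c=camera("wrist");P=cloud(c)
for x,y in((.6088,-.1855),):
  m=(np.hypot(P[...,0]-x,P[...,1]-y)<.05)
  for z0,z1 in((.072,.09),(.048,.06),(.038,.048)):
    k=m&(P[...,2]>z0)&(P[...,2]<z1);print(k.sum(),P[k].mean(0).round(4),np.median(P[k][:,2]).round(4))
E
```

```text
z 0.0732 yaw -53 F [-11.    1.6  21.9] M [0.26 2.02 0.78] q6 119 w 0.0403
t 93.8 p [ 0.6085 -0.1855  0.2108] yaw -53.2 q1 -24 q6 119 F [ 0.4  0.  -0.8] w 0.0856 gf 0
 shift [-1.73  6.62 -0.37] then turn [-0.01 -0.01  0.19]
1715 [ 0.6091 -0.1869  0.0796] 0.0808
1431 [ 0.6155 -0.1955  0.0537] 0.0534
389 [ 0.6208 -0.2011  0.0448] 0.0453
```

```bash
python3 -m jog '[[[-0.22,0.9,-0.1],[0,0,0],-1],[[-0.22,0.9,-0.1],[0,0,0],-1],[[-0.22,0.9,-0.1],[0,0,0],-1],[[-0.22,0.9,-0.1],[0,0,0],-1],[[-0.22,0.9,0],[0,0,0],-1],[[-0.22,0.9,0],[0,0,0],-1],[[-0.22,0.9,0],[0,0,0],-1],[[0,0,0],[0,0,0],-1]]'
python3 - <<'E'
from h import *
for n in("scene","top"):
    c=camera(n);P=cloud(c);cv2.imwrite("pics/%s_end.png"%n,cv2.resize(c["frame"][130:310,100:440],None,fx=2.2,fy=2.2))
    for x,y in((.6088,-.1855),(.6103,-.0805),(.6122,.0243),(.6136,.1293)):
        m=(np.hypot(P[...,0]-x,P[...,1]-y)<.045);print(n,[(int(k.sum()),np.median(P[k][:,2]).round(4)) for k in (m&(P[...,2]>a)&(P[...,2]<b) for a,b in((.072,.09),(.049,.06),(.038,.048)))])
E
```

```text
time: 94.7
eef_pos: [0.4577, -0.2498, 0.2198]
ee_rot: [[0.597, -0.802, 0.0], [-0.802, -0.597, -0.001], [0.001, 0.0, -1.0]]
wrist_force: [0.4, -0.7, 0.1]
grip_width: 0.0852
gripper_force: 0.0
scene [(195, np.float64(0.0809)), (166, np.float64(0.0551)), (94, np.float64(0.0445))]
scene [(203, np.float64(0.0811)), (167, np.float64(0.0554)), (99, np.float64(0.0436))]
scene [(202, np.float64(0.0813)), (176, np.float64(0.0554)), (113, np.float64(0.0442))]
scene [(220, np.float64(0.081)), (185, np.float64(0.055)), (98, np.float64(0.0435))]
top [(284, np.float64(0.0816)), (265, np.float64(0.0547)), (81, np.float64(0.0456))]
top [(273, np.float64(0.0815)), (262, np.float64(0.0546)), (72, np.float64(0.0452))]
top [(266, np.float64(0.0816)), (271, np.float64(0.0546)), (74, np.float64(0.0459))]
top [(275, np.float64(0.0812)), (267, np.float64(0.0544)), (80, np.float64(0.0456))]
```

View pics/scene_end.png

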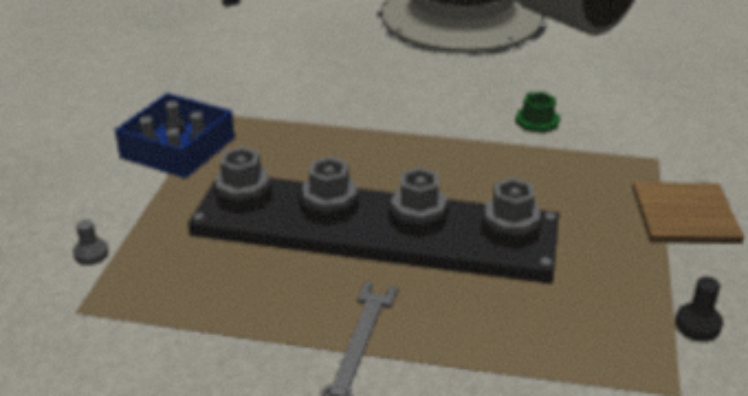

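The view shows all four nuts seated on their collars, at (242,170), (330,185), (420,197) and (513,208). The board at (690,210) is empty, and the punches and spanner haven't moved. I'll hand it in.

```bash
python3 -c "
from cell import *
print(close_job())"
```

```text
the job is handed in; nothing more can be done
None
```

All four collars and nuts are on the studs, each nut screwed down tight with its flange on its collar; the board is empty, the punches and spanner look unmoved, and I handed the job in at about 95 s.

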